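# Load the bench caddy and bring the scraper to the board

### The job

Get the dough bench ready: stand the steel shaker in the wide nest and the small dark bottle in the narrow nest of the grey caddy, setting each down in its nest rather than dropping it. Then draw the bench scraper straight up out of the caddy's rack, turn it to a scraping slant (about half-way between upright and flat, its straight edge down and level) and finish still holding it steady in the gripper like that, with the edge over the white board and about 8 cm above it, touching nothing. Do not disturb the yellow squeeze bottle, the timer or the tape roll.

Things in the scene. Friction and masses are not known exactly. Their poses are not given: they have to be found in the camera images.
- caddy: Fixed caddy, 138 (x) x 206 (y) mm; origin on the worktop under it, z up. Its front (-x) half is a grey nest block 92 x 206 mm, top 36 mm above the worktop, with two round nests side by side. Behind the block (+x) stands the upright sheet-steel scraper rack, 174 mm long along the caddy's y, its top 84 mm above the worktop.
- wide_nest (a point): Centre of the floor of the wide round nest, 6 mm above the worktop; nest 70 mm across, 30 mm deep, rim chamfered. At (-26, 60, 6) mm in the caddy frame.
- narrow_nest (a point): Centre of the floor of the narrow round nest, 6 mm above the worktop; nest 45 mm across, 30 mm deep, rim chamfered. At (-26, -66, 6) mm in the caddy frame.
- rack_slot (a point): Middle of the floor of the rack's slot, 24 mm above the worktop; slot 5 mm wide (caddy x), 160 mm long (caddy y), 60 mm deep. At (50, 0, 24) mm in the caddy frame.
- salt_shaker: Steel dredger with domed punched lid, round, body 64 mm across, lid rim 68 mm, 103 mm tall, 0.24 kg; stands upright on the worktop. Origin at the centre of its foot, z up. Grip round the body 55 to 75 mm above the foot.
- sauce_bottle: Small dark round bottle with a green screw cap, 39 mm across, 142 mm tall, 0.26 kg; stands upright on the worktop. Origin at the centre of its foot, z up. Grip round it 85 to 115 mm above the foot.
- bench_scraper: Bench scraper, 0.17 kg: steel blade 150 wide, 2 mm thick, black bar grip 152 x 26 x 12 mm on top; stands edge down in the rack, leaning under 4 deg, 74 mm of bare blade below the grip. Origin 50 mm from the straight edge; x points from edge to grip (up in the rack), y along the grip, z normal to the blade. Blade fills z = 0 to 2 mm, grip 0 to 12 mm.
- scraper_grip (a point): Middle of the scraper's black grip (26 mm high, 12 mm thick), 13 mm below its top, 87 mm from the straight edge; in the rack it is 111 mm above the worktop. Pinch the grip here across its 12 mm (across the rack's length).
- edge_mid (a point): Middle of the scraper's straight edge.
- edge_end_a (a point): One end of the straight edge (scraper y = +75 mm).
- edge_end_b (a point): Other end of the straight edge (scraper y = -75 mm).
- board: Fixed white cutting board, 160 (x) x 220 (y) x 12 mm thick. Origin at the centre of its underside, on the worktop.
- squeeze_mustard: Yellow squeeze bottle with white nozzle, 58 x 53 x 200 mm, a bystander. Origin at the centre of its foot.
- bench_timer: White kitchen timer lying flat, 79 x 81 x 19 mm, a bystander. Origin at the centre of its underside.
- date_tape: Roll of beige tape lying flat, 104 x 102 x 25 mm, a bystander. Origin at the centre of its underside.
Not all that is in view belongs to the job. What is shaped like the sauce_bottle but blue is not meant.

How it is judged (in metres and radians):
On the way, in this order (a step that is already met when the one before it is completed fails the run):
1. the shaker stands in the wide nest and the bottle in the narrow nest, both let go, the scraper still in its rack (horizontal distance between salt_shaker and wide_nest below 0.01 m and height (world z) of each of salt_shaker, sauce_bottle below 0.014 m and angle between each of salt_shaker, sauce_bottle's own z axis and vertical below 0.12 rad and horizontal distance between sauce_bottle and narrow_nest below 0.01 m and contact force between the fingers and salt_shaker below 0.1 N and contact force between the fingers and sauce_bottle below 0.1 N and distance between edge_mid and rack_slot below 0.02 m), for 0.2 s.
2. the scraper is drawn up, clear of the rack, in the gripper (height (world z) of each of edge_end_a, edge_end_b above 0.087 m and contact force between the fingers and bench_scraper above 1 N and angle between bench_scraper's own x axis and vertical below 0.45 rad and horizontal distance between edge_mid and rack_slot below 0.06 m).
At the end, for the whole second after the job is handed in: Shaker and bottle let go, upright (7 deg) in their nests (10 mm of centre, foot under 14 mm). Scraper gripped and still: x axis 27 to 62 deg from vertical, y axis within 17 deg of level, edge ends 20 to 180 mm above the board top, edge middle over the board, no touch on board or caddy (horizontal distance between salt_shaker and wide_nest below 0.01 m and height (world z) of each of salt_shaker, sauce_bottle below 0.014 m and angle between each of salt_shaker, sauce_bottle's own z axis and vertical below 0.12 rad and horizontal distance between sauce_bottle and narrow_nest below 0.01 m and contact force between the fingers and salt_shaker below 0.1 N and contact force between the fingers and sauce_bottle below 0.1 N and x of edge_mid in the frame of board between -0.08 and 0.08 m and y of edge_mid in the frame of board between -0.11 and 0.11 m and height (world z) of edge_end_a between 0.032 and 0.192 m and height (world z) of edge_end_b between 0.032 and 0.192 m and angle between bench_scraper's own x axis and vertical between 0.48 and 1.09 rad and angle between bench_scraper's own y axis and vertical between 1.27 and 1.87 rad and contact force between the fingers and bench_scraper above 1 N and contact force between bench_scraper and board below 0.1 N and contact force between bench_scraper and caddy below 0.1 N and linear speed of bench_scraper below 0.03 m/s and angular speed of bench_scraper below 0.2 rad/s); the arm keeps its last pose, push and grip.
It fails at once if the shaker or the bottle is let go more than 30 mm above the worktop ((contact force between the fingers and salt_shaker below 0.02 N and height (world z) of salt_shaker above 0.03 m) or (contact force between the fingers and sauce_bottle below 0.02 N and height (world z) of sauce_bottle above 0.03 m)).
It fails at once if the scraper is let go outside the rack (contact force between the fingers and bench_scraper below 0.02 N and distance between edge_mid and rack_slot above 0.08 m).
It fails at once if the squeeze bottle, timer or tape roll is moved more than 30 mm or the bottle tipped (distance of any of squeeze_mustard, bench_timer, date_tape from where it was at the start of the episode above 0.03 m or angle between squeeze_mustard's own z axis and vertical above 0.4 rad).
It also fails if it takes over 72 s, if anything falls off the work surface, if the arm or the gripper's body presses on something with over 40 N, if the wrist force passes 120 N, or if a joint passes its speed limit or range.

### The arm

A 6-joint arm with a two-finger parallel gripper is mounted at the origin on a cart in front of the work surface, level with it; the furniture and walls round the work are solid. World frame = base frame: x ahead of the robot, y to its left, z up, the work surface at z = 0. Lengths are in mm, angles in rad, forces in N, time in s.
With the tool pointing down it reaches from about 375 to 975 mm from the base axis. Payload 3.8 kg.
Tool frame: the origin (TCP) lies between the finger pads; the fingertips stand bot.tip_extent ahead of it and the grasp point (between the pads) lies 3 mm ahead of it (bot.tip_extent is the distance from the TCP to the fingertips, in mm); z points along the fingers, y is the direction in which the jaws open and shut (so a half turn about z gives the same grasp; the last joint's range is limited). The gripper opens to 88 mm and grips with 3 to 60 N. Pads are 18 mm wide; open, the fingers measure 123 mm over their backs; the gripper's body (75 mm by 187 mm) begins 45 mm behind the grasp point.
Start: joints at [-1.199, 0.264, 1.604, -0, 1.274, -0.037], TCP at [268.312, -619.376, 232.306] pointing down, gripper open.
Joint ranges: [-2.63, 2.63], [-0.94, 2.18], [0.31, 2.57], [-1.31, 4.45], [0, 2.66], [-2.55, 2.55]. Speed limits (rad/s): [2.57, 2.57, 3.14, 3.14, 3.14, 3.14].

### API

Orientations are given as a rotation vector (axis times angle).
In Python, from cell import bot, imaging gives the robot as it stands. The module is installed in compiled form; this text tells all that it offers.
- The arm moves only by the tool apply_moves, never from a script. Its argument "targets" is a list of rows, each a list of 2 entries, a list of its own where there are three numbers: the shift along the tool's x, y, z in m, then the turn about the tool's z in degrees. A call has 1 to 10 rows; each row shifts and turns the commanded pose from where the row before left it, along the tool's axes as they then stand; what a row does not reach is not made up. A row lasts 1/8 s, in which the tool goes at most 62.5 mm and 10.7 degrees, less where a joint would pass 70% of its speed; a pose out of reach is approached as far as the arm can. A call is refused whole if a number of a shift passes 0.0625 or a number of a turn 10.7, either way. A call with a gripper value outside its range is refused whole. "claw" is the opening, from -1 (shut) to 1 (fully open), so that 0 is half open, set as the call begins (left out, the last holds). The fingers move at their own pace and stop on an object; the grip force is fixed at half the most. Time passes only in rows, so rows that do not move let the fingers close. It gives the time, the measured TCP pose, the force and the opening at its end, in the units of the state.
- bot.get_state(): the state, without advancing time (a new reading comes with each control period).
- imaging.get_image(name): name is "scene" or "top"; returns the picture (400x640x3 uint8, red, green, blue); there is no depth.
- imaging.camera_model(name): a dict with "fx", "fy", "cx", "cy" (pixels), "k1" (the pictures are not rectified: a ray, as slopes to the right and down, at radius r is drawn at 1 + k1 r^2 times it, then the intrinsics apply), "rvec" (rotation vector, rad) and "tvec" (3), from world to camera coordinates, as OpenCV has them. Camera axes: x right, y down, z forward; pixel columns grow to the right and rows downward; lengths in mm; the calibration is good to about 2 mm. A picture is of the moment at which its call begins. camera_model takes no time and is no camera call.
- bot.close_job(): hands the job in, once; it reports no verdict.
The state is a dict: "t": time; "joint_pos": joint angles; "qvel": joint speeds; "joint_efforts": joint torques, N m; "eef_pos": TCP position; "tcp_rot": TCP orientation; "contact_force": force on the tool from outside, world axes, zero at the start; "moment": the same for the moment, N m; "grip_width": opening from 0.0 (shut) to 1.0 (fully open).
Only numpy, scipy, OpenCV 4.12 (cv2) and the standard library are available. Lean on these libraries where they do the work, as an engineer would, in place of code of your own. Each camera call takes 0.05 s, during which the arm holds its last target.

## Working session

There is one attempt and no reset: what is moved stays moved. The work goes in short steps, Python scripts to look and compute and a tool call to move; the robot and the scene stay as the last step left them, time stands still between calls to the robot, and variables do not carry over. Pictures are saved under pics/ and viewed, and the job is handed in when it is done.

Besides the shell and the picture viewer there is one more tool, called after "Emit:" as name([rows], argument=value, ...), one row to a line, values as JSON. apply_moves: Moves the arm, as the interface text tells. Its arguments: {"type":"object","properties":{"targets":{"type":"array"},"claw":{"type":"number"}},"required":["targets"]}

```bash
mkdir -p pics
python3 - <<'E'
from cell import bot, imaging
import cv2
s=bot.get_state();print(s, bot.tip_extent)
for n in("scene","top"):
    im=imaging.get_image(n);cv2.imwrite(f"pics/{n}0.png",im[:,:,::-1]);print(n,imaging.camera_model(n))
E
```

```text
{'t': 0.0, 'joint_pos': array([-1.19891356e+00,  2.64729599e-01,  1.60536973e+00, -2.06303280e-05,
        1.27370420e+00, -3.69040904e-02]), 'qvel': array([ 1.09113772e-03,  6.87152344e-04, -1.20363272e-03,  9.10553929e-04,
        1.03116508e-04,  5.86371989e-05]), 'joint_efforts': array([-8.01500664e-04, -5.02116430e+01, -3.56878316e+01,  7.28245731e-02,
        2.95770296e-02, -1.71624856e-04]), 'eef_pos': array([ 268.03499775, -618.70869536,  231.0062024 ]), 'tcp_rot': array([-3.07406481e+00, -6.37226773e-01,  6.09069170e-04]), 'contact_force': array([-0.08623131, -0.21432439,  0.18342177]), 'moment': array([-0.0035897 , -0.05798255,  0.01264728]), 'grip_width': 1.0021928305513803} 22.0
scene {'fx': 418.8251410363033, 'fy': 418.8251410363033, 'cx': 317.4066822263928, 'cy': 195.03699342124463, 'k1': -0.02216294501321914, 'rvec': array([ 1.09563213, -2.20617639,  1.1926849 ]), 'tvec': array([ 345.37118843,  313.37099637, 1252.08941784])}
top {'fx': 370.68802982829413, 'fy': 370.68802982829413, 'cx': 319.83320235648506, 'cy': 200.2464865777802, 'k1': -0.08506783417650492, 'rvec': array([ 2.13974174, -2.12853906,  0.22938175]), 'tvec': array([  28.79618039,  507.33316543, 1039.82197174])}
```

View pics/scene0.png

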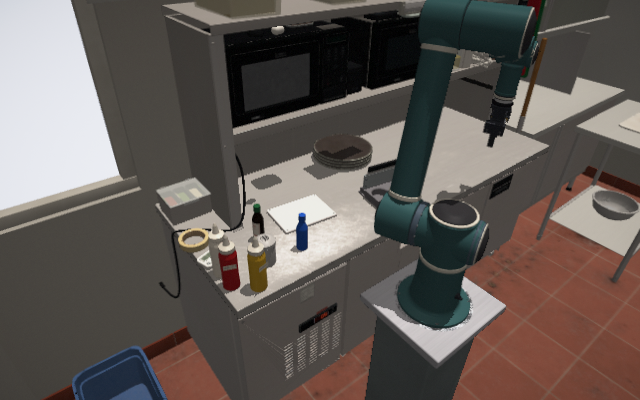

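View pics/top0.png

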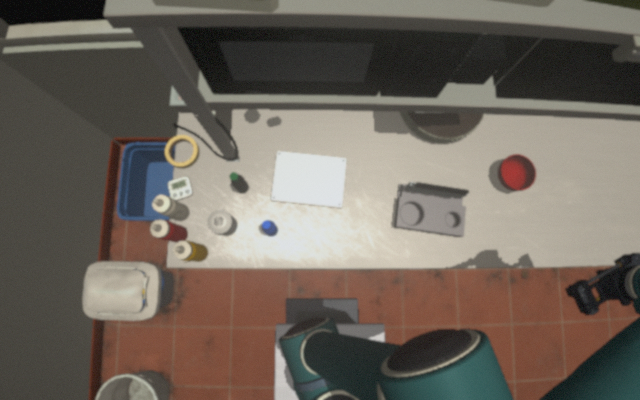

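```bash
cat > h.py <<'E'
import numpy as np, cv2
from scipy.spatial.transform import Rotation as R
from cell import bot, imaging
def ray(n,u,v):
    c=imaging.camera_model(n)
    K=np.array([[c['fx'],0,c['cx']],[0,c['fy'],c['cy']],[0,0,1]])
    p=cv2.undistortPoints(np.array([[[u,v]]],float),K,np.array([c['k1'],0,0,0,0]))[0,0]
    Rm=R.from_rotvec(c['rvec']).as_matrix()
    d=Rm.T@np.array([p[0],p[1],1]); o=-Rm.T@c['tvec']
    return o,d
def onz(n,u,v,z):
    o,d=ray(n,u,v); return o+d*(z-o[2])/d[2]
def proj(n,P):
    c=imaging.camera_model(n)
    K=np.array([[c['fx'],0,c['cx']],[0,c['fy'],c['cy']],[0,0,1]])
    return cv2.projectPoints(np.array(P,float).reshape(-1,3),c['rvec'],c['tvec'],K,np.array([c['k1'],0,0,0,0.]))[0][:,0]
def two(a,b):
    o1,d1=ray("top",*a);o2,d2=ray("scene",*b)
    s=np.linalg.lstsq(np.c_[d1,-d2],o2-o1,rcond=None)[0]
    p,q=o1+d1*s[0],o2+d2*s[1]; return (p+q)/2,np.linalg.norm(p-q)
def crop(n,x0,y0,x1,y1,k,out,im=None):
    if im is None: im=imaging.get_image(n)
    c=cv2.resize(im[y0:y1,x0:x1,::-1],None,fx=k,fy=k,interpolation=cv2.INTER_CUBIC);cv2.imwrite("pics/"+out,c)
def st():
    s=bot.get_state(); Rm=R.from_rotvec(s['tcp_rot']).as_matrix()
    print(round(s['t'],2),s['eef_pos'].round(1),s['tcp_rot'].round(3),'F',s['contact_force'].round(1),'w',round(s['grip_width'],3),'q',s['joint_pos'].round(3));print(Rm.round(3)); return s,Rm
E
python3 - <<'E'
from h import *
t=cv2.imread("pics/top0.png")[:,:,::-1]; s=cv2.imread("pics/scene0.png")[:,:,::-1]
crop("top",380,165,480,250,8,"caddy.png",t)
crop("top",150,130,350,270,4,"left.png",t)
crop("scene",170,170,350,300,4,"sleft.png",s)
print(onz("top",310,180,12),onz("scene",302,213,12))
print(onz("top",430,210,36), onz("top",431,190,120))
E
```

```text
[576.82041252  60.83355726  12.        ] [574.41726832  66.49933895  12.        ]
[ 482.1861831  -299.18268431   36.        ] [ 524.90313283 -277.21424572  120.        ]
```

View pics/caddy.png

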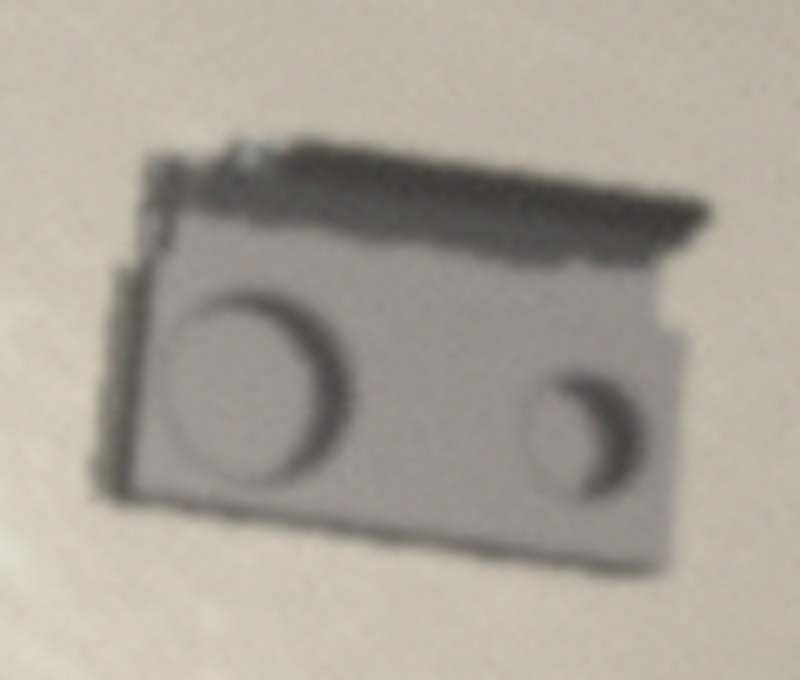

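View pics/left.png

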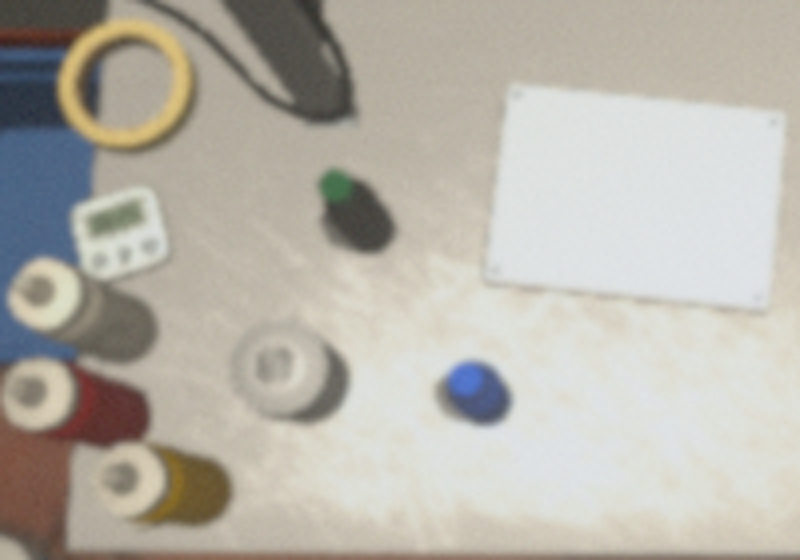

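View pics/sleft.png

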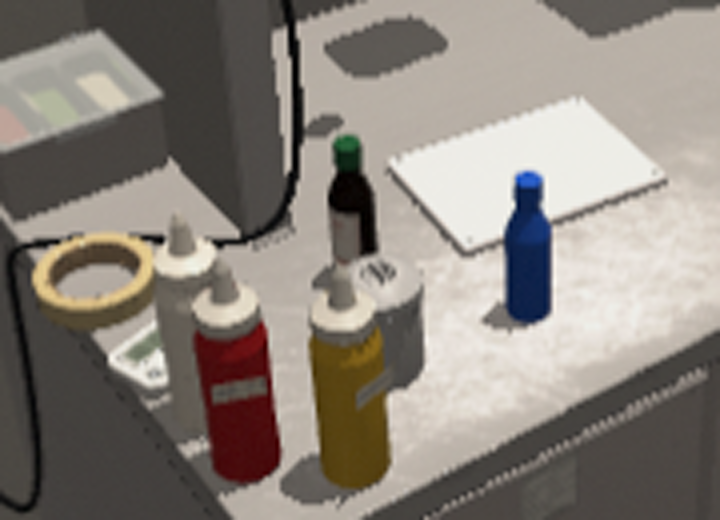

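Run:
```python
from h import *
f=lambda X,Y,x0,y0,k:((X+.5)/k-.5+x0,(Y+.5)/k-.5+y0)
C=lambda X,Y,z:onz("top",*f(X,Y,380,165,8),z)
L=lambda X,Y,z:onz("top",*f(X,Y,150,130,4),z)
w=C(256,388,36);n=C(585,435,36);print("w",w,"n",n,np.linalg.norm(w-n),np.degrees(np.arctan2(*(w-n)[:2])))
bl=C(130,497,36);br=C(662,575,36);tr=C(688,330,36);tl=C(155,262,36)
print("corners",bl,br,tr,np.linalg.norm(bl-br),np.linalg.norm(tr-br),np.degrees(np.arctan2(*(bl-br)[:2])))
print("grip top ends",C(300,145,124),C(708,205,124))
print("shaker",L(284,370,90),"bottle",L(336,185,142))
S=lambda X,Y:f(X,Y,170,170,4)
T=lambda X,Y:f(X,Y,150,130,4)
print("bottle",two(T(336,185),S(347,140)))
print("shaker",two(T(276,367),S(381,268)))
print("blue",two(T(466,378),S(529,176)))
for p in [(515,85),(785,112),(768,310),(485,280)]:print("board",L(*p,12))
print("mustard",L(128,480,190),"tape",L(125,85,25))
```

```text
w [ 472.60760719 -242.48994191   36.        ] n [ 455.40740509 -367.57524492   36.        ] 126.2623458515485 7.829513900427495
corners [ 431.63409727 -193.49705217   36.        ] [ 402.84354839 -394.03963426   36.        ] [ 495.64380368 -410.47184449   36.        ] 202.5986745603149 94.2438587602027 8.16974737883227
grip top ends [ 544.47642565 -237.30442848  124.        ] [ 524.57178992 -382.74862042  124.        ]
shaker [434.9326811 308.6107412  90.       ] bottle [554.4392907  267.29909384 142.        ]
bottle (array([554.27520526, 267.32566779, 145.04009932]), np.float64(1.7427823161372211))
shaker (array([435.16389916, 310.48134142, 107.51347054]), np.float64(1.3458296458363297))
blue (array([423.82766586, 175.28563836, 145.1759677 ]), np.float64(0.763911698220262))
board [669.18823868 159.89504197  12.        ]
board [649.51027655 -50.09312847  12.        ]
board [493.27617612 -35.47795786  12.        ]
board [514.71424794 178.73128923  12.        ]
mustard [352.25710044 378.76399612 190.        ] tape [663.20632138 460.17831555  25.        ]
```

Run:
```python
from h import *
s,Rm=st()
L=lambda X,Y,z:onz("top",(X+.5)/4-.5+150,(Y+.5)/4-.5+130,z)
print("red",L(38,390,190),"white",L(45,292,190),"pillar",L(330,118,0),"timer",L(122,232,19))
import numpy as np
print("tgt yaw x", np.degrees(np.arctan2(Rm[1,1],Rm[0,1])),np.degrees(np.arctan2(Rm[1,0],Rm[0,0])))
# current tool-frame displacement to above shaker
print(Rm.T@(np.array([435,309,200])-s['eef_pos']))
```

```text
0.1 [ 268.1 -618.8  231.1] [-3.074e+00 -6.370e-01  1.000e-03] F [0.2 0.3 0. ] w 0.997 q [-1.199  0.265  1.605 -0.     1.274 -0.037]
[[ 0.918  0.398 -0.001]
 [ 0.398 -0.918  0.002]
 [ 0.    -0.002 -1.   ]]
red [407.87523147 440.17315789 190.        ] white [470.66926166 440.71204041 190.        ] pillar [645.07697395 305.09465166   0.        ] timer [548.35869727 455.50899239  19.        ]
tgt yaw x -66.57703581931533 23.422956794262916
[ 521.98435773 -784.9048063    32.74532637]
```

Emit:
apply_moves([
  [[0.046,-0.037,0],0],
  [[0.046,-0.037,0],0],
  [[0.046,-0.037,0],0],
  [[0.046,-0.037,0],0],
  [[0.046,-0.037,0],0],
  [[0.047,-0.037,0],0],
  [[0.047,-0.037,0],0],
  [[0.047,-0.037,0],0],
  [[0.047,-0.037,0],0],
])

```text
t: 1.23
eef_pos: [519.9, -145.8, 232.1]
tcp_rot: [-3.076, -0.638, 0.0]
contact_force: [0.9, -0.7, -0.4]
grip_width: 0.996
```

Emit:
apply_moves([
  [[0.013,-0.057,0],0],
  [[0.013,-0.057,0],0],
  [[0.013,-0.057,0],0],
  [[0.013,-0.057,0],0],
  [[0.013,-0.057,0],0],
  [[0.013,-0.057,0],0],
  [[0.013,-0.057,0],0],
  [[0.013,-0.057,0],0],
])

```text
t: 2.22
eef_pos: [432.8, 313.8, 232.0]
tcp_rot: [3.076, 0.638, -0.0]
contact_force: [1.2, -0.2, -0.2]
grip_width: 1.0
```

Emit:
apply_moves([
  [[0,0,0],-10.5],
  [[0,0,0],-10.5],
  [[0,0,0],-10.5],
  [[0,0,0],-10.5],
  [[0,0,0],-10.5],
  [[0,0,0],-10.5],
  [[0,0,0],-10.5],
  [[0,0,0],-10.5],
  [[0,0,0],0],
])

```text
t: 3.35
eef_pos: [433.4, 311.9, 231.8]
tcp_rot: [-1.862, -2.53, 0.001]
contact_force: [0.5, -0.1, 0.8]
grip_width: 1.0
```

Run:
```python
from h import *
s,Rm=st()
print(Rm.T@(np.array([435,309,64])-s['eef_pos']-3*Rm[:,2]))
crop("scene",150,150,390,330,3,"s1.png")
crop("top",150,130,470,270,2.5,"t1.png")
```

```text
3.35 [433.4 311.9 231.8] [-1.862e+00 -2.530e+00  1.000e-03] F [ 0.5 -0.1  0.8] w 1.0 q [ 0.577 -0.003  1.904  0.     1.241  0.275]
[[-0.298  0.955 -0.001]
 [ 0.955  0.298 -0.   ]
 [-0.    -0.001 -1.   ]]
[ -3.23533729   0.82663608 164.84764825]
```

View pics/s1.png

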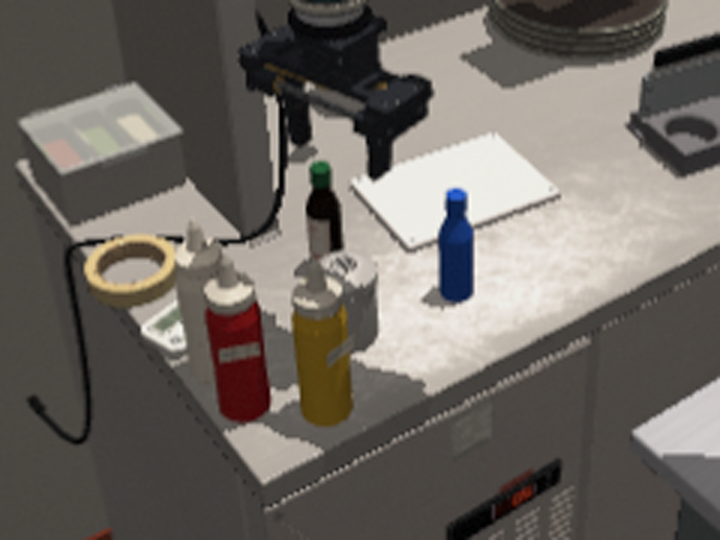

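View pics/t1.png

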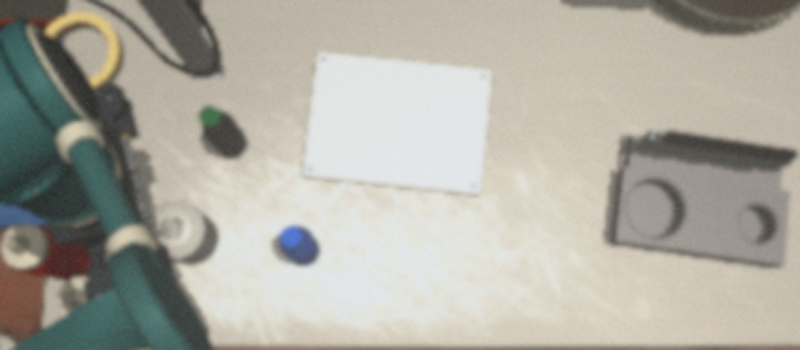

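Run:
```python
from h import *
s,Rm=st();p=s['eef_pos']
for q in (p,p+Rm@[0,50,20],p+Rm@[0,-50,20],[435,309,0],[435,309,100]):
    a=proj("scene",q)[0];b=proj("top",q)[0];print((a-[150,150])*3,(b-[150,130])*2.5)
```

```text
3.45 [433.5 312.  232. ] [-1.863e+00 -2.529e+00  1.000e-03] F [ 0.4 -0.4  0.1] w 1.001 q [ 0.577 -0.003  1.904  0.     1.241  0.276]
[[-0.296  0.955 -0.   ]
 [ 0.955  0.296 -0.   ]
 [-0.    -0.001 -1.   ]]
[338.2872268  163.98852744] [138.31108435 212.69957889]
[302.25709253 163.3391458 ] [131.94437421 168.03518595]
[377.97976195 198.05665288] [156.25529933 264.32451154]
[351.62980803 335.73967474] [193.803864   239.88996003]
[346.90752694 265.13762221] [174.0782522  229.07526649]
```

Run:
```python
from h import *
s,Rm=st();p=s['eef_pos']
im=imaging.get_image("scene").copy()
k=5
c=cv2.resize(im[140:260,220:360,::-1],None,fx=k,fy=k,interpolation=cv2.INTER_CUBIC)
for q,col in ((p+Rm@[0,44,22],(0,0,255)),(p+Rm@[0,-44,22],(0,255,0)),(p,(255,255,0)),(p+Rm@[0,61,-40],(0,0,255)),(p+Rm@[0,-61,-40],(0,255,0))):
    a=(proj("scene",q)[0]-[220,140])*k; cv2.circle(c,tuple(int(x) for x in a),4,col,-1)
cv2.imwrite("pics/s2.png",c)
```

```text
3.45 [433.5 312.  232. ] [-1.863e+00 -2.529e+00  1.000e-03] F [ 0.4 -0.4  0.1] w 1.001 q [ 0.577 -0.003  1.904  0.     1.241  0.276]
[[-0.296  0.955 -0.   ]
 [ 0.955  0.296 -0.   ]
 [-0.    -0.001 -1.   ]]
```

View pics/s2.png

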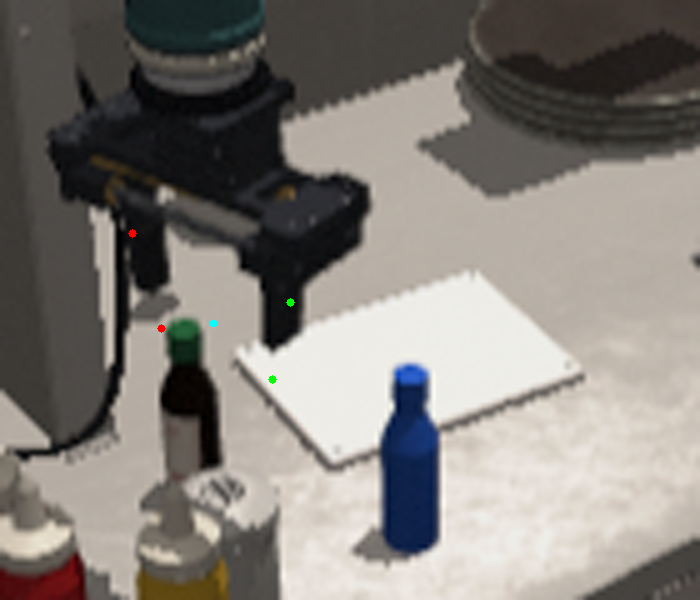

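Run:
```python
from h import *
p=np.array([268.035,-618.7,231.0]);Rm=R.from_rotvec([-3.074,-0.637,0]).as_matrix()
out=[]
for n,(x0,y0) in (("scene",(440,60)),("top",(550,240))):
    im=cv2.imread(f"pics/{n}0.png");k=8
    c=cv2.resize(im[y0:y0+100,x0:x0+90],None,fx=k,fy=k,interpolation=cv2.INTER_CUBIC)
    for q,col in ((p+Rm@[0,44,22],(0,0,255)),(p+Rm@[0,-44,22],(0,255,0)),(p,(255,255,0)),(p+Rm@[0,61,-40],(0,0,255)),(p+Rm@[0,-61,-40],(0,255,0))):
        a=(proj(n,q)[0]-[x0,y0])*k; cv2.circle(c,tuple(int(x) for x in a),5,col,-1)
    out.append(c[:600,:400] if 0 else cv2.resize(c,(400,444)))
cv2.imwrite("pics/g0.png",np.hstack(out))
```

```text
(no output)
```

View pics/g0.png

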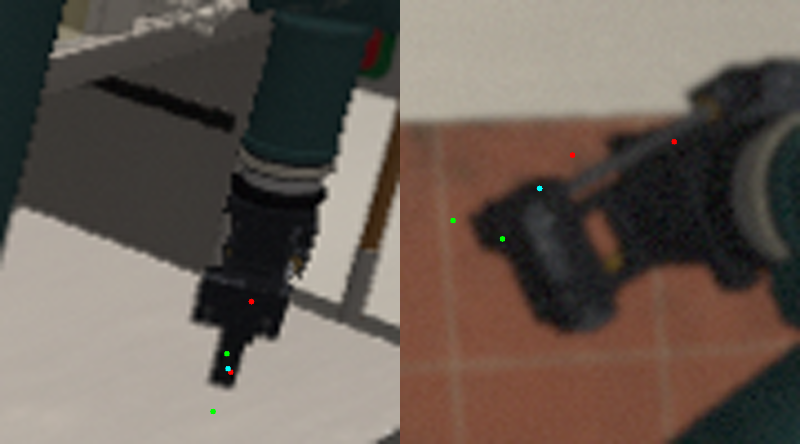

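Emit:
apply_moves([
  [[-0.003,0.001,0.02],0],
  [[0,0,0.025],0],
  [[0,0,0.025],0],
  [[0,0,0.02],0],
  [[0,0,0],0],
])

```text
t: 4.12
eef_pos: [434.1, 308.6, 140.4]
tcp_rot: [-1.86, -2.53, 0.006]
contact_force: [-1.2, 0.6, 0.0]
grip_width: 1.0
```

Run:
```python
from h import *
s,Rm=st();p=s['eef_pos']
im=imaging.get_image("scene").copy()
k=5;x0,y0=210,170
c=cv2.resize(im[y0:y0+120,x0:x0+140,::-1],None,fx=k,fy=k,interpolation=cv2.INTER_CUBIC)
for q,col in ((p+Rm@[0,44,22],(0,0,255)),(p+Rm@[0,-44,22],(0,255,0)),(p,(255,255,0)),(np.array([435,309,100]),(255,0,255))):
    a=(proj("scene",q)[0]-[x0,y0])*k; cv2.circle(c,tuple(int(x) for x in a),4,col,-1)
cv2.imwrite("pics/s3.png",c)
```

```text
4.12 [434.1 308.6 140.4] [-1.86  -2.53   0.006] F [-1.2  0.6  0. ] w 1.0 q [0.571 0.076 2.    0.    1.07  0.269]
[[-0.298  0.955 -0.004]
 [ 0.955  0.298 -0.002]
 [-0.001 -0.004 -1.   ]]
```

View pics/s3.png

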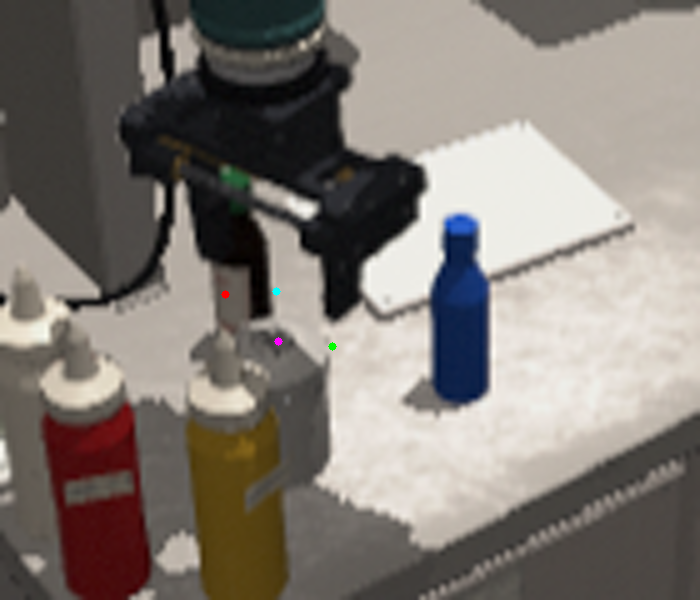

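Emit:
apply_moves([
  [[0,0,0.02],0],
  [[0,0,0.02],0],
  [[0,0,0.02],0],
  [[0,0,0.011],0],
  [[0,0,0],0],
])

```text
t: 4.8
eef_pos: [435.5, 309.5, 71.3]
tcp_rot: [-1.86, -2.532, 0.001]
contact_force: [0.2, 0.3, 0.0]
grip_width: 0.996
```

Run:
```python
from h import *
s,Rm=st();p=s['eef_pos']
im=imaging.get_image("scene").copy()
k=5;x0,y0=210,170
c=cv2.resize(im[y0:y0+120,x0:x0+140,::-1],None,fx=k,fy=k,interpolation=cv2.INTER_CUBIC)
for q,col in ((p+Rm@[0,44,22],(0,0,255)),(p+Rm@[0,-44,22],(0,255,0)),(p,(255,255,0)),(np.array([435,309,100]),(255,0,255))):
    a=(proj("scene",q)[0]-[x0,y0])*k; cv2.circle(c,tuple(int(x) for x in a),4,col,-1)
cv2.imwrite("pics/s4.png",c)
```

```text
4.8 [435.5 309.5  71.3] [-1.860e+00 -2.532e+00  1.000e-03] F [0.2 0.3 0. ] w 0.996 q [0.571 0.158 2.053 0.    0.931 0.268]
[[-0.299  0.954 -0.   ]
 [ 0.954  0.299 -0.   ]
 [-0.    -0.001 -1.   ]]
```

View pics/s4.png

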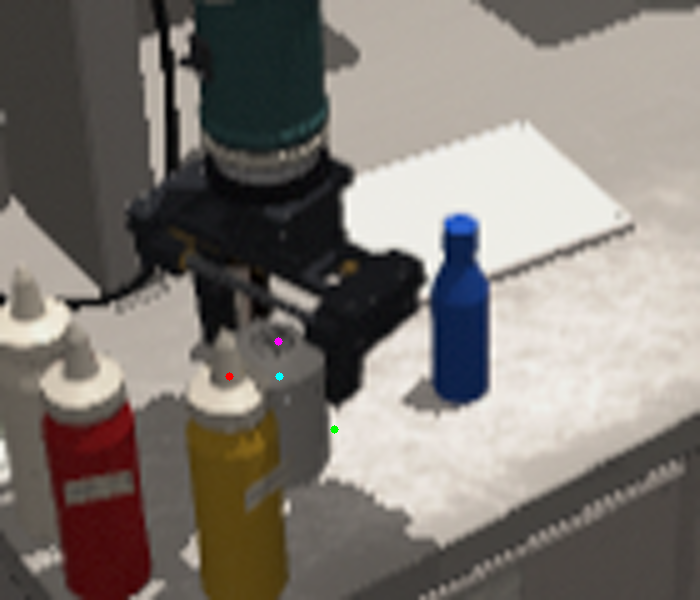

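Emit:
apply_moves([
  [[0,0,0.004],0],
  [[0,0,0.004],0],
  [[0,0,0],0],
])

```text
t: 5.22
eef_pos: [435.3, 309.4, 63.1]
tcp_rot: [-1.859, -2.532, 0.001]
contact_force: [-0.3, -0.4, -0.3]
grip_width: 1.0
```

Emit:
apply_moves([
  [[0,0,0.001],0],
  [[0,0,0.001],0],
  [[0,0,0],0],
])

```text
t: 5.6
eef_pos: [435.5, 309.5, 61.3]
tcp_rot: [-1.859, -2.532, 0.0]
contact_force: [-0.1, -0.7, 0.7]
grip_width: 0.998
```

Emit:
apply_moves([
  [[0,0,0.001],0],
  [[0,0,0.001],0],
  [[0,0,0],0],
])

```text
t: 5.98
eef_pos: [435.4, 309.5, 59.2]
tcp_rot: [-1.859, -2.532, 0.0]
contact_force: [0.3, -0.7, 0.8]
grip_width: 1.003
```

Emit:
apply_moves([
  [[0,0,0.001],0],
  [[0,0,0.001],0],
  [[0,0,0],0],
])

```text
t: 6.35
eef_pos: [435.4, 309.5, 57.2]
tcp_rot: [-1.859, -2.532, 0.0]
contact_force: [0.2, 0.2, 0.2]
grip_width: 1.005
```

Emit:
apply_moves([
  [[0,0,0.001],0],
  [[0,0,0.001],0],
  [[0,0,0],0],
])

```text
t: 6.72
eef_pos: [435.4, 309.5, 55.2]
tcp_rot: [-1.859, -2.532, 0.0]
contact_force: [-0.3, -0.3, 0.2]
grip_width: 1.001
```

Emit:
apply_moves([
  [[0,0,0.001],0],
  [[0,0,0.001],0],
  [[0,0,0],0],
])

```text
t: 7.1
eef_pos: [435.4, 309.5, 53.2]
tcp_rot: [-1.859, -2.532, 0.0]
contact_force: [-0.3, -0.1, -0.8]
grip_width: 1.002
```

Run:
```python
from h import *
s,Rm=st();p=s['eef_pos']
im=imaging.get_image("scene").copy()
k=6;x0,y0=230,190
c=cv2.resize(im[y0:y0+95,x0:x0+120,::-1],None,fx=k,fy=k,interpolation=cv2.INTER_CUBIC)
for dz,col in ((0,(0,0,255)),(20,(0,255,0))):
  for a,b in ((-44,9),(-44,-9),(-61,9),(-61,-9)):
    q=p+Rm@[b,a,22]+[0,0,dz]
    z=(proj("scene",q)[0]-[x0,y0]+.5)*k-.5; cv2.circle(c,tuple(int(x) for x in z),3,col,-1)
cv2.imwrite("pics/s5.png",c)
```

```text
7.1 [435.4 309.5  53.2] [-1.859 -2.532  0.   ] F [-0.3 -0.1 -0.8] w 1.002 q [0.571 0.183 2.064 0.    0.895 0.267]
[[-0.299  0.954 -0.   ]
 [ 0.954  0.299 -0.   ]
 [-0.    -0.    -1.   ]]
```

View pics/s5.png

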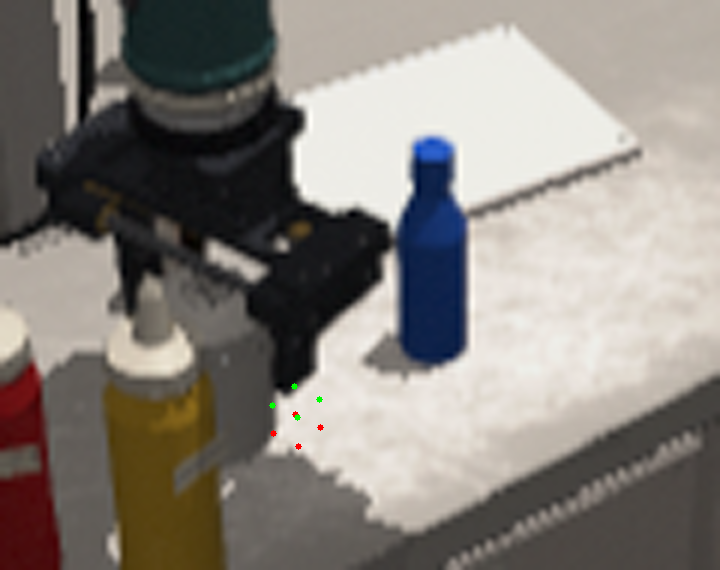

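Emit:
apply_moves([
  [[0,0,0.0015],0],
  [[0,0,0.0015],0],
  [[0,0,0],0],
])

```text
t: 7.52
eef_pos: [435.4, 309.4, 50.1]
tcp_rot: [-1.859, -2.532, 0.001]
contact_force: [0.6, 1.0, -0.2]
grip_width: 0.998
```

Emit:
apply_moves([
  [[0,0,0.0015],0],
  [[0,0,0.0015],0],
  [[0,0,0],0],
])

```text
t: 7.9
eef_pos: [435.4, 309.5, 47.1]
tcp_rot: [-1.859, -2.532, 0.001]
contact_force: [-0.4, 0.0, -0.6]
grip_width: 1.0
```

Emit:
apply_moves([
  [[0,0,0.0015],0],
  [[0,0,0.0015],0],
  [[0,0,0],0],
])

```text
t: 8.28
eef_pos: [435.4, 309.4, 44.1]
tcp_rot: [-1.859, -2.532, 0.001]
contact_force: [0.2, -0.7, -0.5]
grip_width: 0.997
```

Emit:
apply_moves([
  [[0,0,0],0],
  [[0,0,0],0],
  [[0,0,0],0],
  [[0,0,0],0],
  [[0,0,0],0],
  [[0,0,0],0],
], claw=-1)

```text
t: 9.02
eef_pos: [436.3, 309.9, 44.8]
tcp_rot: [1.859, 2.532, 0.002]
contact_force: [4.2, 0.5, 2.0]
grip_width: 0.712
```

Run:
```python
from h import *
s,Rm=st();p=s['eef_pos'];print(s['moment'],s['grip_width']*88)
im=imaging.get_image("scene").copy()
k=6;x0,y0=220,190
c=cv2.resize(im[y0:y0+95,x0:x0+120,::-1],None,fx=k,fy=k,interpolation=cv2.INTER_CUBIC)
cv2.imwrite("pics/s6.png",c)
```

```text
9.03 [436.3 309.9  44.8] [1.859e+00 2.532e+00 2.000e-03] F [4.2 0.5 2. ] w 0.712 q [ 0.571  0.195  2.069 -0.     0.877  0.267]
[[-0.299  0.954  0.001]
 [ 0.954  0.299  0.001]
 [ 0.     0.002 -1.   ]]
[ 0.15141843 -0.56896055 -0.03199422] 62.697202854606275
```

View pics/s6.png

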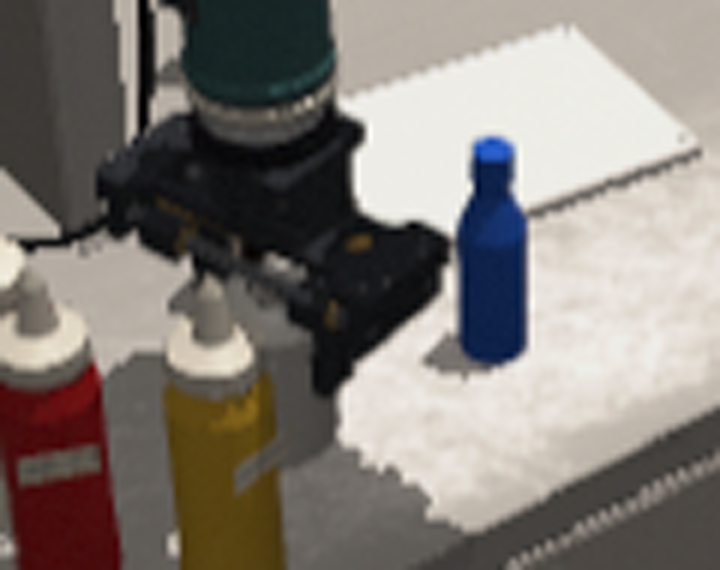

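Emit:
apply_moves([
  [[0,0,-0.005],0],
  [[0,0,-0.015],0],
  [[0,0,-0.025],0],
  [[0,0,-0.03],0],
  [[0,0,-0.03],0],
  [[0,0,-0.03],0],
  [[0,0,-0.025],0],
  [[0,0,-0.01],0],
])

```text
t: 10.07
eef_pos: [435.7, 309.8, 216.3]
tcp_rot: [1.859, 2.532, 0.003]
contact_force: [0.2, -0.2, -2.9]
grip_width: 0.709
```

Emit:
apply_moves([
  [[-0.02,-0.005,0],0],
  [[-0.04,-0.01,0],0],
  [[-0.05,-0.012,0],0],
  [[-0.05,-0.012,0],0],
  [[-0.05,-0.012,0],0],
  [[-0.05,-0.012,0],0],
  [[-0.05,-0.012,0],0],
  [[-0.05,-0.012,0],0],
  [[-0.05,-0.012,0],0],
  [[-0.05,-0.012,0],0],
])

```text
t: 11.32
eef_pos: [465.2, -164.5, 212.6]
tcp_rot: [-1.858, -2.529, 0.002]
contact_force: [0.6, 0.5, -2.7]
grip_width: 0.708
```

Emit:
apply_moves([
  [[-0.048,-0.012,0],0],
  [[-0.03,-0.007,0],0],
  [[0,0,0],0],
  [[0,0,0],0],
])

```text
t: 11.82
eef_pos: [471.1, -242.1, 212.9]
tcp_rot: [-1.858, -2.529, 0.0]
contact_force: [-0.1, -0.5, -2.7]
grip_width: 0.71
```

Run:
```python
from h import *
s,Rm=st();p=s['eef_pos']
a=imaging.get_image("scene").copy();b=imaging.get_image("top").copy()
cv2.imwrite("pics/s7raw.png",a[:,:,::-1]);cv2.imwrite("pics/t7raw.png",b[:,:,::-1])
crop("scene",330,90,470,210,5,"s7.png",a)
crop("top",360,130,500,250,5,"t7.png",b)
print(proj("scene",p),proj("top",p),proj("scene",[472.6,-242.5,36]))
```

```text
11.82 [ 471.1 -242.1  212.9] [-1.858 -2.529  0.   ] F [-0.1 -0.5 -2.7] w 0.71 q [-0.522  0.004  1.933  0.     1.208 -0.825]
[[-0.299  0.954 -0.003]
 [ 0.954  0.299  0.002]
 [ 0.003 -0.002 -1.   ]]
[[384.8624308  153.88052196]] [[430.26170512 202.87632052]] [[379.92608693 193.10338308]]
```

View pics/s7.png

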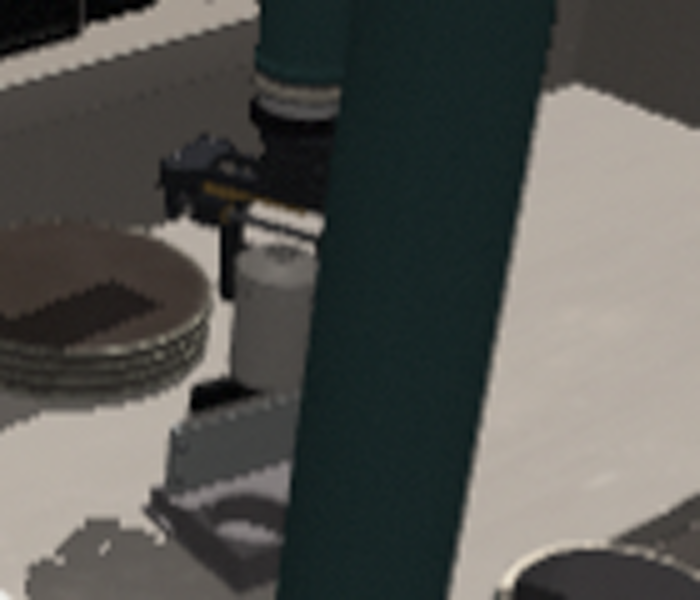

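View pics/t7.png

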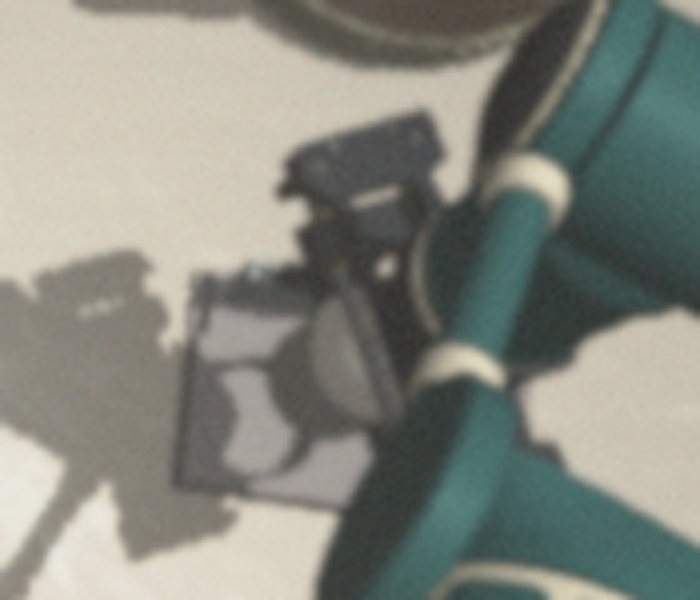

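Run:
```python
from h import *
t=np.linspace(0,2*np.pi,200)
def circ(c,r,z): return np.c_[c[0]+r*np.cos(t),c[1]+r*np.sin(t),0*t+z]
c=(471.1,-242.1);f=212.9-44.1
for z in (30,60): 
    P=proj("scene",circ(c,32,f+z));i=P[:,0].argmin();print("scene",z,((P[i]-[330,90])+.5)*5-.5)
P=proj("top",circ(c,34,f+88));print("top lid",((P.min(0)-[360,130])+.5)*5-.5,((P.max(0)-[360,130])+.5)*5-.5)
P=proj("top",circ(c,32,f));print("top foot",((P.min(0)-[360,130])+.5)*5-.5,((P.max(0)-[360,130])+.5)*5-.5)
```

```text
scene 30 [231.54827936 334.82525502]
scene 60 [235.34044202 299.32437181]
top lid [312.77045827 280.74681256] [451.06427346 419.85448524]
top foot [267.00465588 321.86317266] [386.16359295 441.67411195]
```

Emit:
apply_moves([
  [[-0.001,0.001,0],-8],
  [[0,0,0],-10],
  [[0,0,0],-10],
  [[0,0,0],-10],
  [[0,0,0],-10],
  [[0,0,0],-10],
  [[0,0,0],-7],
  [[0,0,0],0],
])

```text
t: 12.92
eef_pos: [473.8, -242.2, 214.3]
tcp_rot: [-0.207, -3.135, -0.0]
contact_force: [0.2, -0.1, -1.8]
grip_width: 0.709
```

Emit:
apply_moves([
  [[0,0,0.015],0],
  [[0,0,0.02],0],
  [[0,0,0.02],0],
  [[0,0,0.015],0],
  [[0,0,0],0],
  [[0,0,0],0],
])

```text
t: 13.68
eef_pos: [474.2, -243.5, 144.7]
tcp_rot: [0.208, 3.134, -0.001]
contact_force: [0.2, 0.2, -2.9]
grip_width: 0.712
```

Run:
```python
from h import *
s,Rm=st();p=s['eef_pos']
a=imaging.get_image("scene").copy();b=imaging.get_image("top").copy()
cv2.imwrite("pics/t8raw.png",b[:,:,::-1])
crop("scene",330,90,470,210,5,"s8.png",a)
crop("top",380,150,480,250,6,"t8.png",b)
print("yaw y",np.degrees(np.arctan2(Rm[1,1],Rm[0,1])))
print(Rm.T@(np.array([472.6,-242.5,0])-p))
```

```text
13.68 [ 474.2 -243.5  144.7] [ 2.080e-01  3.134e+00 -1.000e-03] F [ 0.2  0.2 -2.9] w 0.712 q [-0.521  0.069  1.999 -0.     1.073 -1.959]
[[-0.991  0.132  0.001]
 [ 0.132  0.991 -0.   ]
 [-0.001 -0.    -1.   ]]
yaw y 82.4075364671469
[  1.81759856   0.85696605 144.71005246]
```

View pics/s8.png

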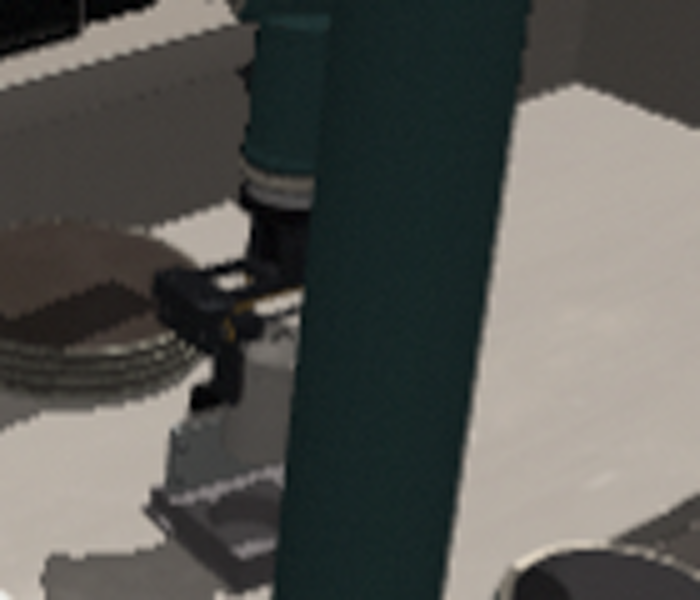

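View pics/t8.png

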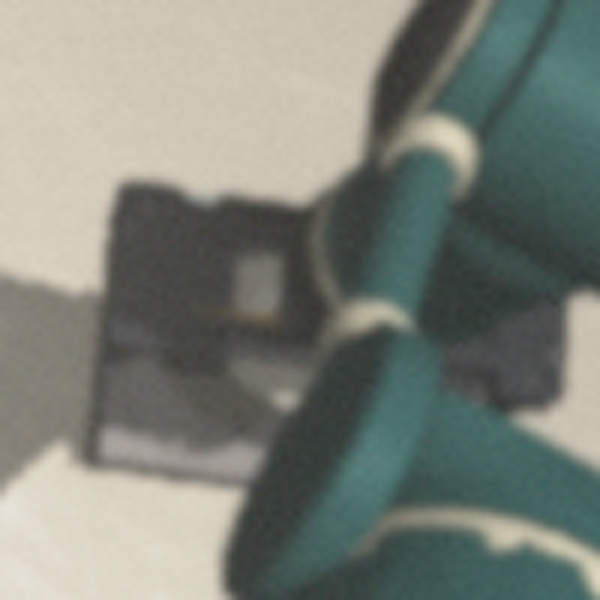

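Emit:
apply_moves([
  [[0.002,0.001,0.02],0],
  [[0,0,0.02],0],
  [[0,0,0.015],0],
  [[0,0,0],0],
  [[0,0,0],0],
])

```text
t: 14.4
eef_pos: [472.6, -242.5, 90.1]
tcp_rot: [0.208, 3.134, -0.001]
contact_force: [-0.4, 0.2, -3.5]
grip_width: 0.714
```

Run:
```python
from h import *
s,Rm=st();p=s['eef_pos'];f=p[2]-44.1
a=imaging.get_image("scene").copy()
k=8;x0,y0=350,140
c=cv2.resize(a[y0:y0+75,x0:x0+60,::-1],None,fx=k,fy=k,interpolation=cv2.INTER_CUBIC)
cc=c.copy()
t=np.linspace(0,2*np.pi,120)
for ctr,r,z,col in ((p,32,f+20,(0,0,255)),((472.6,-242.5),36,36,(0,255,0)),((472.6,-242.5),35,6,(255,255,0))):
    P=(proj("scene",np.c_[ctr[0]+r*np.cos(t),ctr[1]+r*np.sin(t),0*t+z])-[x0,y0]+.5)*k-.5
    cv2.polylines(c,[P.astype(int)],True,col,1)
cv2.imwrite("pics/s9.png",np.hstack([cc[:,:400],c[:,:400]]))
print(Rm.T@(np.array([472.6,-242.5,0])-p))
```

```text
14.4 [ 472.6 -242.5   90.1] [ 2.080e-01  3.134e+00 -1.000e-03] F [-0.4  0.2 -3.5] w 0.714 q [-0.521  0.127  2.048  0.     0.965 -1.959]
[[-0.991  0.132  0.001]
 [ 0.132  0.991 -0.001]
 [-0.001 -0.    -1.   ]]
[9.95970996e-02 5.89154605e-03 9.00903814e+01]
```

View pics/s9.png

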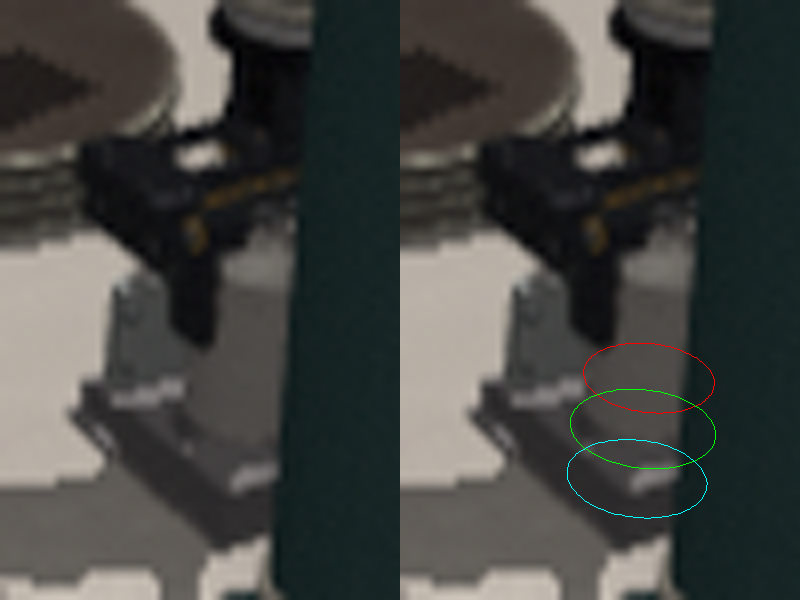

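Emit:
apply_moves([
  [[0,0,0.004],0],
  [[0,0,0.004],0],
  [[0,0,0.004],0],
  [[0,0,0],0],
])

```text
t: 14.95
eef_pos: [471.7, -241.9, 76.8]
tcp_rot: [-0.208, -3.134, -0.001]
contact_force: [-0.5, 0.5, -2.8]
grip_width: 0.709
```

Emit:
apply_moves([
  [[0,0,0.003],0],
  [[0,0,0.003],0],
  [[0,0,0],0],
])

```text
t: 15.32
eef_pos: [471.8, -242.0, 71.0]
tcp_rot: [-0.208, -3.134, -0.0]
contact_force: [1.1, -0.3, -2.8]
grip_width: 0.711
```

Emit:
apply_moves([
  [[0,0,0.003],0],
  [[0,0,0.003],0],
  [[0,0,0],0],
])

```text
t: 15.7
eef_pos: [471.9, -242.1, 65.0]
tcp_rot: [-0.208, -3.134, -0.0]
contact_force: [0.1, -0.3, -4.3]
grip_width: 0.711
```

Foot is inside the nest without contact. Continuing down to about 51.

Emit:
apply_moves([
  [[0,0,0.003],0],
  [[0,0,0.003],0],
  [[0,0,0.003],0],
  [[0,0,0],0],
])

```text
t: 16.2
eef_pos: [471.9, -242.1, 56.0]
tcp_rot: [-0.208, -3.135, -0.0]
contact_force: [0.3, -0.3, -3.1]
grip_width: 0.71
```

Emit:
apply_moves([
  [[0,0,0.002],0],
  [[0,0,0.002],0],
  [[0,0,0],0],
])

```text
t: 16.58
eef_pos: [471.9, -242.1, 52.2]
tcp_rot: [-0.208, -3.135, -0.0]
contact_force: [0.3, 0.5, -3.0]
grip_width: 0.709
```

Emit:
apply_moves([
  [[0,0,0.001],0],
  [[0,0,0.001],0],
  [[0,0,0],0],
])

```text
t: 16.95
eef_pos: [472.2, -242.1, 50.8]
tcp_rot: [0.208, 3.134, -0.0]
contact_force: [-0.8, 0.2, 1.1]
grip_width: 0.71
```

Emit:
apply_moves([
  [[0,0,0],0],
  [[0,0,0],0],
  [[0,0,0],0],
  [[0,0,0],0],
  [[0,0,-0.01],0],
  [[0,0,-0.03],0],
  [[0,0,-0.04],0],
  [[0,0,-0.04],0],
  [[0,0,-0.03],0],
  [[0,0,-0.02],0],
], claw=1)

```text
t: 18.2
eef_pos: [472.7, -242.5, 223.3]
tcp_rot: [0.207, 3.132, -0.002]
contact_force: [0.6, -0.4, 0.1]
grip_width: 0.999
```

Run:
```python
from h import *
s,Rm=st();p=s['eef_pos']
print(Rm.T@(np.array([554.4,267.3,0])-p))
crop("scene",330,90,470,210,5,"s10.png")
```

```text
18.2 [ 472.7 -242.5  223.3] [ 2.070e-01  3.132e+00 -2.000e-03] F [ 0.6 -0.4  0.1] w 0.999 q [-0.521 -0.005  1.923  0.     1.22  -1.959]
[[-0.991  0.132  0.003]
 [ 0.132  0.991 -0.002]
 [-0.003 -0.001 -1.   ]]
[-13.06442246 516.40781986 222.65940107]
```

View pics/s10.png

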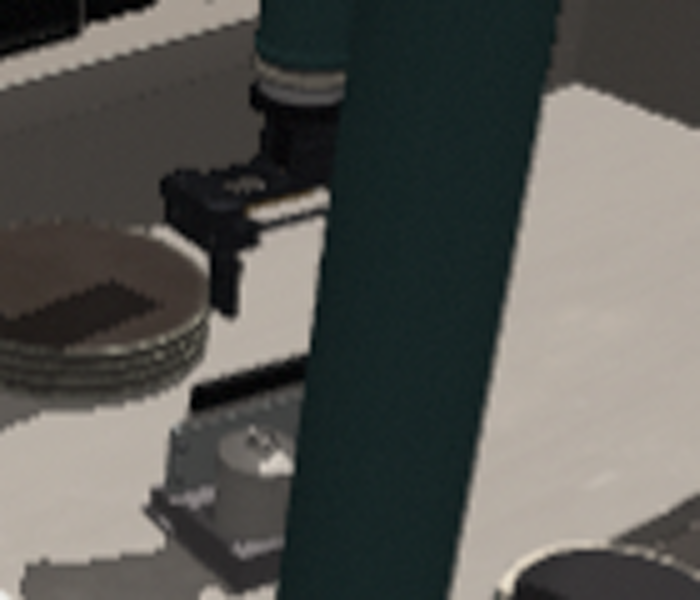

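Emit:
apply_moves([
  [[-0.001,0.05,0],0],
  [[-0.001,0.055,0],0],
  [[-0.001,0.055,0],0],
  [[-0.001,0.055,0],0],
  [[-0.001,0.055,0],0],
  [[-0.002,0.055,0],0],
  [[-0.002,0.055,0],0],
  [[-0.002,0.055,0],0],
  [[-0.001,0.055,0],0],
  [[-0.001,0.027,0],0],
])

```text
t: 19.5
eef_pos: [552.8, 271.5, 220.0]
tcp_rot: [-0.204, -3.135, -0.001]
contact_force: [0.5, 0.2, 0.3]
grip_width: 0.999
```

Emit:
apply_moves([
  [[0,0,0.02],0],
  [[0,0,0.03],0],
  [[0,0,0.02],0],
  [[0,0,0],0],
  [[0,0,0],0],
])

```text
t: 20.12
eef_pos: [553.5, 268.2, 150.9]
tcp_rot: [0.209, 3.134, 0.0]
contact_force: [-0.7, -0.3, 0.4]
grip_width: 1.003
```

Run:
```python
from h import *
s,Rm=st();p=s['eef_pos']
print(Rm.T@(np.array([554.3,267.3,0])-p))
a=imaging.get_image("scene").copy();b=imaging.get_image("top").copy()
cv2.imwrite("pics/s11raw.png",a[:,:,::-1]);cv2.imwrite("pics/t11raw.png",b[:,:,::-1])
crop("scene",200,130,340,250,5,"s11.png",a)
crop("top",160,130,300,250,5,"t11.png",b)
for n,o in (("scene",(200,130)),("top",(160,130))):
    print((proj(n,[p,p+[0,0,25],[554.3,267.3,142],[554.3,267.3,0]])-o)*5)
```

```text
20.12 [553.5 268.2 150.9] [0.209 3.134 0.   ] F [-0.7 -0.3  0.4] w 1.003 q [ 0.411  0.214  1.821 -0.     1.106 -1.027]
[[-0.991  0.133  0.001]
 [ 0.133  0.991  0.   ]
 [-0.001  0.    -1.   ]]
[ -0.82342102  -0.86956237 150.88956812]
[[281.98957051 367.330267  ]
 [279.57703997 336.14255156]
 [283.43178846 377.22865644]
 [296.19514945 541.9716956 ]]
[[362.96289473 226.90598682]
 [353.24384398 214.8300223 ]
 [368.11079695 229.62461723]
 [414.45537244 287.57480019]]
```

View pics/s11.png

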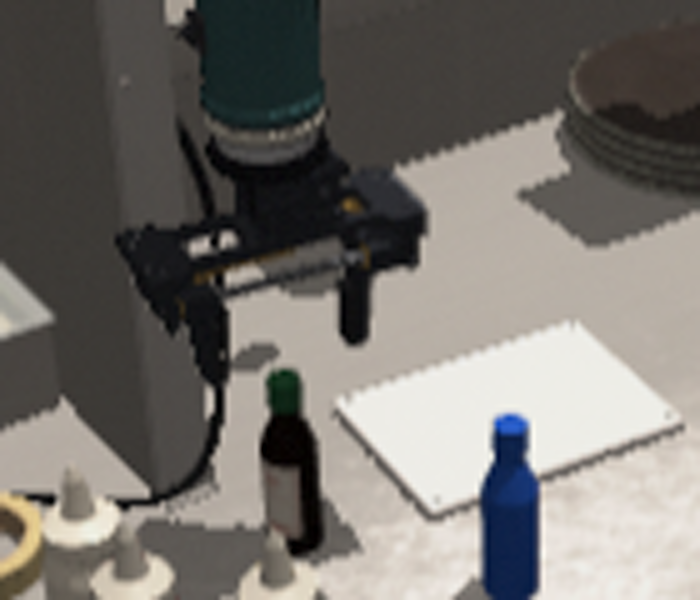

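View pics/t11.png

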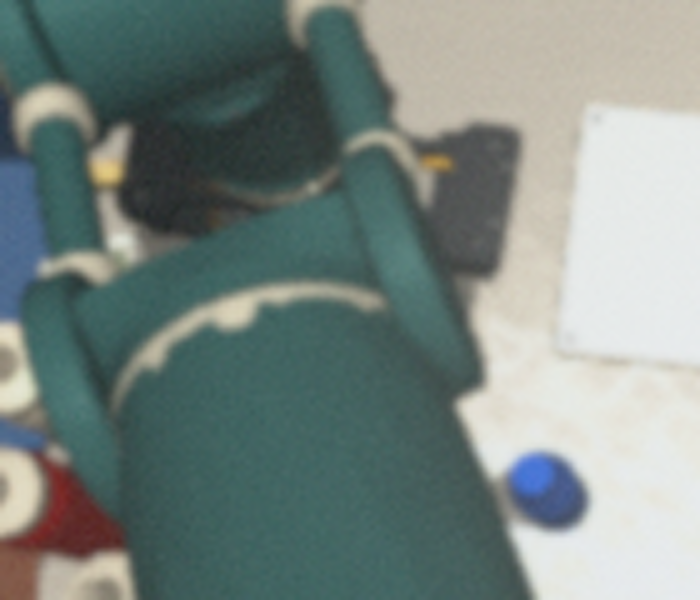

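Emit:
apply_moves([
  [[-0.001,-0.001,0.02],0],
  [[0,0,0.02],0],
  [[0,0,0.02],0],
  [[0,0,0.006],0],
  [[0,0,0],0],
])

```text
t: 20.85
eef_pos: [553.3, 267.3, 83.1]
tcp_rot: [-0.207, -3.133, 0.001]
contact_force: [-0.5, 0.7, -0.4]
grip_width: 1.0
```

Emit:
apply_moves([
  [[0,0,0.002],0],
  [[0,0,0.002],0],
  [[0,0,0.002],0],
  [[0,0,0],0],
])

```text
t: 21.35
eef_pos: [553.9, 267.5, 78.3]
tcp_rot: [0.208, 3.135, -0.0]
contact_force: [-0.1, -0.6, 0.4]
grip_width: 0.999
```

Run:
```python
from h import *
s,Rm=st();p=s['eef_pos']
print(Rm.T@(np.array([554.3,267.3,0])-p))
a=imaging.get_image("scene").copy()
crop("scene",210,150,310,250,6,"s12.png",a)
```

```text
21.35 [553.9 267.5  78.3] [ 0.208  3.135 -0.   ] F [-0.1 -0.6  0.4] w 0.999 q [ 0.409  0.289  1.875 -0.     0.978 -1.029]
[[-0.991  0.132  0.   ]
 [ 0.132  0.991 -0.   ]
 [-0.    -0.    -1.   ]]
[-0.47270828 -0.15904979 78.3377307 ]
```

View pics/s12.png

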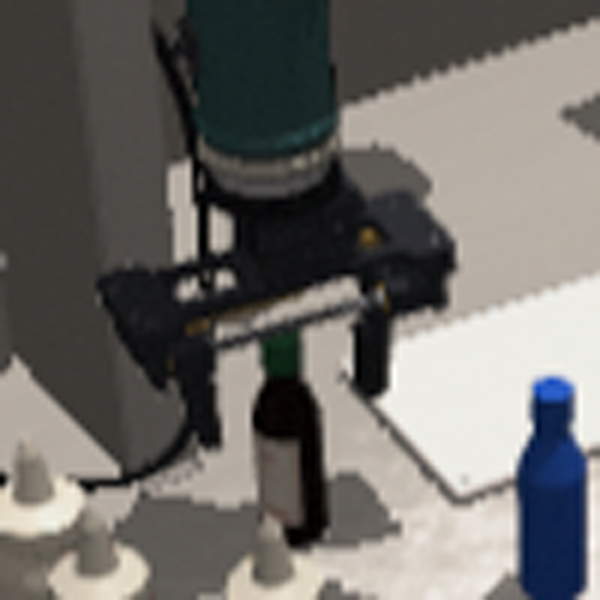

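Emit:
apply_moves([
  [[0,0,0.0015],0],
  [[0,0,0.0015],0],
  [[0,0,0],0],
])

```text
t: 21.78
eef_pos: [553.8, 267.5, 75.1]
tcp_rot: [-0.208, -3.134, 0.0]
contact_force: [-0.2, -0.4, -0.0]
grip_width: 1.0
```

Emit:
apply_moves([
  [[0,0,0.0015],0],
  [[0,0,0.0015],0],
  [[0,0,0],0],
])

```text
t: 22.15
eef_pos: [553.8, 267.5, 72.1]
tcp_rot: [-0.208, -3.134, 0.0]
contact_force: [0.3, 0.6, 0.4]
grip_width: 0.999
```

Emit:
apply_moves([
  [[0,0,0],0],
  [[0,0,0],0],
  [[0,0,0],0],
  [[0,0,0],0],
  [[0,0,0],0],
  [[0,0,0],0],
  [[0,0,0],0],
], claw=-1)

```text
t: 23.02
eef_pos: [553.9, 267.6, 72.3]
tcp_rot: [0.208, 3.135, 0.0]
contact_force: [0.0, -0.1, -0.3]
grip_width: 0.434
```

Emit:
apply_moves([
  [[0,0,-0.005],0],
  [[0,0,-0.015],0],
  [[0,0,-0.025],0],
  [[0,0,-0.03],0],
  [[0,0,-0.03],0],
  [[0,0,-0.025],0],
  [[0,0,-0.01],0],
])

```text
t: 23.9
eef_pos: [554.9, 267.9, 215.3]
tcp_rot: [0.207, 3.131, 0.003]
contact_force: [0.4, 0.6, -1.8]
grip_width: 0.437
```

Emit:
apply_moves([
  [[0.001,-0.025,0],0],
  [[0.001,-0.045,0],0],
  [[0.001,-0.055,0],0],
  [[0.001,-0.055,0],0],
  [[0.001,-0.055,0],0],
  [[0.001,-0.055,0],0],
  [[0.001,-0.055,0],0],
  [[0.001,-0.055,0],0],
  [[0.001,-0.055,0],0],
  [[0.001,-0.055,0],0],
])

```text
t: 25.15
eef_pos: [474.2, -238.5, 210.9]
tcp_rot: [-0.208, -3.132, -0.001]
contact_force: [0.7, 0.5, -3.3]
grip_width: 0.436
```

Emit:
apply_moves([
  [[0.002,-0.055,0],0],
  [[0.002,-0.047,0],0],
  [[0,-0.03,0],0],
  [[0,0,0],0],
  [[0,0,0],0],
])

```text
t: 25.78
eef_pos: [454.0, -366.2, 211.0]
tcp_rot: [-0.209, -3.133, -0.003]
contact_force: [0.6, -0.0, -2.2]
grip_width: 0.435
```

Run:
```python
from h import *
s,Rm=st();p=s['eef_pos']
print(Rm.T@(np.array([455.4,-367.6,0])-p))
a=imaging.get_image("scene").copy();b=imaging.get_image("top").copy()
crop("scene",330,90,490,210,5,"s13.png",a)
crop("top",380,150,500,250,6,"t13.png",b)
cv2.imwrite("pics/t13raw.png",b[:,:,::-1])
f=p-[0,0,72.2]
print((proj("top",[f,f+[0,0,142]])-[380,150])*6,(proj("scene",[f,f+[0,0,142]])-[330,90])*5)
```

```text
25.77 [ 454.  -366.2  211. ] [-2.090e-01 -3.133e+00 -3.000e-03] F [ 0.6 -0.  -2.2] w 0.435 q [-0.722  0.108  1.827  0.     1.209 -2.159]
[[-0.991  0.133 -0.002]
 [ 0.133  0.991  0.002]
 [ 0.002  0.002 -1.   ]]
[ -2.03869283  -1.56319706 211.02357485]
[[517.89120277 385.40354709]
 [664.93821015 330.9659893 ]] [[390.27175304 367.10578107]
 [415.8542649  203.18262873]]
```

View pics/s13.png

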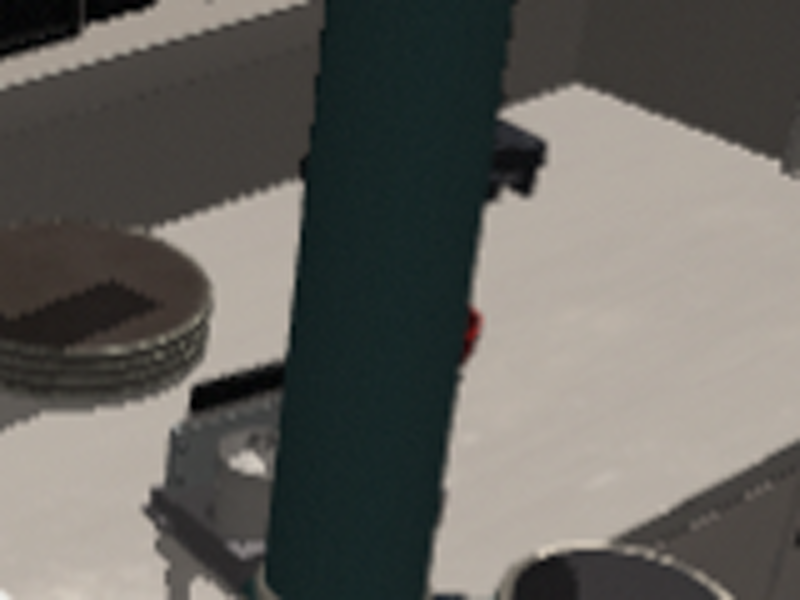

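View pics/t13.png

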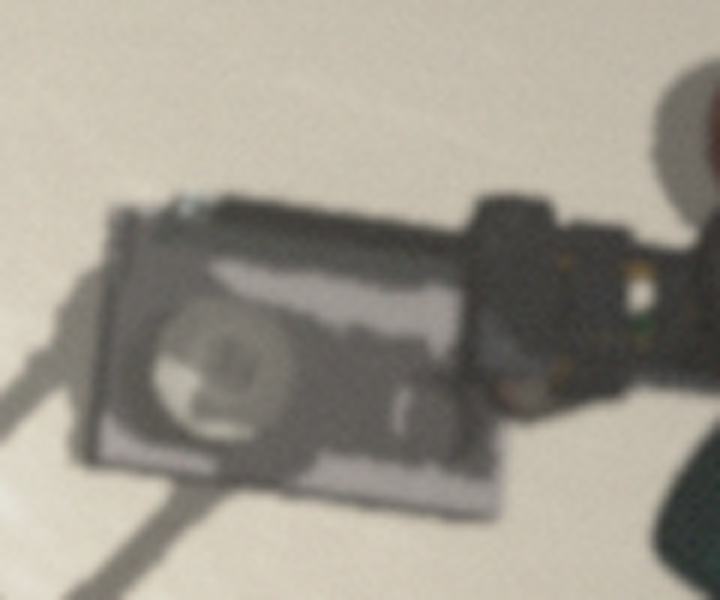

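Run:
```python
from h import *
b=cv2.imread("pics/t13raw.png")
p=np.array([454,-366.2,211.0])-[0,0,72.2]
k=10;x0,y0=440,190
c=cv2.resize(b[y0:y0+45,x0:x0+60],None,fx=k,fy=k,interpolation=cv2.INTER_CUBIC)
c=cv2.convertScaleAbs(c,alpha=1.6,beta=10);d=c.copy()
t=np.linspace(0,2*np.pi,120)
for z,r,col in ((0,19.5,(0,0,255)),(80,19.5,(0,255,0))):
    P=(proj("top",np.c_[p[0]+r*np.cos(t),p[1]+r*np.sin(t),0*t+p[2]+z])-[x0,y0]+.5)*k-.5
    cv2.polylines(d,[P.astype(int)],True,col,1)
P=(proj("top",np.c_[455.4+22.5*np.cos(t),-367.6+22.5*np.sin(t),0*t+36])-[x0,y0]+.5)*k-.5
cv2.polylines(d,[P.astype(int)],True,(255,255,0),1)
cv2.imwrite("pics/t13z.png",np.vstack([c[:,:],d])[:, :][::1] if 0 else cv2.resize(np.hstack([c,d]),(800,300)))
```

```text
(no output)
```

View pics/t13z.png

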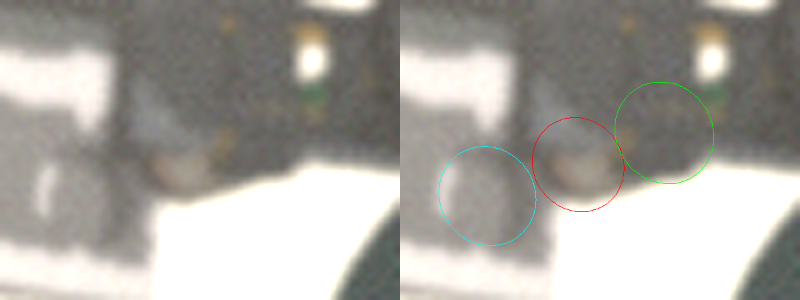

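Run:
```python
from h import *
t=np.linspace(0,2*np.pi,120)
o=[]
def ov(f,n,x0,y0,w,h,k,rings):
    b=cv2.imread(f);c=cv2.resize(b[y0:y0+h,x0:x0+w],None,fx=k,fy=k,interpolation=cv2.INTER_CUBIC)
    for X,Y,z,r,col in rings:
        P=(proj(n,np.c_[X+r*np.cos(t),Y+r*np.sin(t),0*t+z])-[x0,y0]+.5)*k-.5
        cv2.polylines(c,[P.astype(int)],True,col,1)
    return c
R_,G,C=(0,0,255),(0,255,0),(255,255,0)
B=(554.3,267.3)
o.append(ov("pics/top0.png","top",220,165,40,40,10,[(*B,0,19.5,R_),(*B,80,19.5,G),(*B,142,9,C)]))
o.append(ov("pics/scene0.png","scene",240,195,40,40,10,[(*B,0,19.5,R_),(*B,80,19.5,G),(*B,142,9,C)]))
cv2.imwrite("pics/ov1.png",np.hstack(o))
o=ov("pics/top0.png","top",385,175,90,65,8,[(472.6,-242.5,36,35,R_),(472.6,-242.5,36,37,G),(455.4,-367.6,36,22.5,R_),(455.4,-367.6,36,24.5,G)])
cv2.imwrite("pics/ov2.png",o)
```

```text
(no output)
```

View pics/ov1.png

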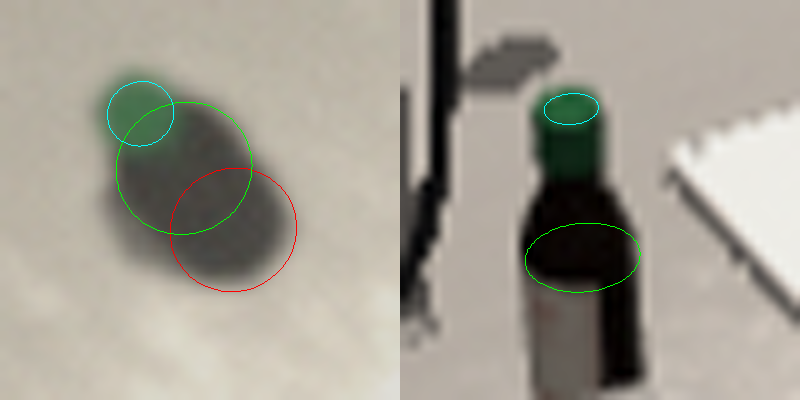

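View pics/ov2.png

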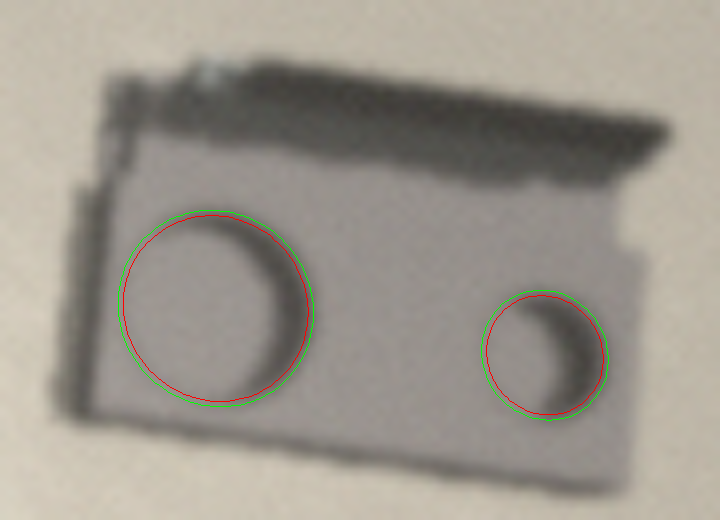

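Emit:
apply_moves([
  [[0.001,-0.001,0.02],0],
  [[0,0,0.025],0],
  [[0,0,0.025],0],
  [[0,0,0.02],0],
  [[0,0,0],0],
  [[0,0,0],0],
])

```text
t: 26.62
eef_pos: [454.7, -368.0, 122.8]
tcp_rot: [0.207, 3.134, -0.001]
contact_force: [-0.9, 0.8, -3.4]
grip_width: 0.432
```

Run:
```python
from h import *
s,Rm=st();p=s['eef_pos']
b=imaging.get_image("top").copy();cv2.imwrite("pics/t14raw.png",b[:,:,::-1])
k=10;x0,y0=435,185
c=cv2.resize(b[y0:y0+55,x0:x0+40,::-1],None,fx=k,fy=k,interpolation=cv2.INTER_CUBIC)
c=cv2.convertScaleAbs(c,alpha=1.6,beta=10);d=c.copy()
t=np.linspace(0,2*np.pi,120)
for X,Y,z,r,col in ((p[0]+2.5,p[1],p[2]-72.2,19.5,(0,0,255)),(455.4,-367.6,36,22.5,(255,255,0))):
    P=(proj("top",np.c_[X+r*np.cos(t),Y+r*np.sin(t),0*t+z])-[x0,y0]+.5)*k-.5
    cv2.polylines(d,[P.astype(int)],True,col,1)
cv2.imwrite("pics/t14.png",np.hstack([c,d]))
```

```text
26.62 [ 454.7 -368.   122.8] [ 2.070e-01  3.134e+00 -1.000e-03] F [-0.9  0.8 -3.4] w 0.432 q [-0.723  0.187  1.91  -0.     1.044 -2.162]
[[-0.991  0.132  0.001]
 [ 0.132  0.991 -0.001]
 [-0.001 -0.    -1.   ]]
```

View pics/t14.png

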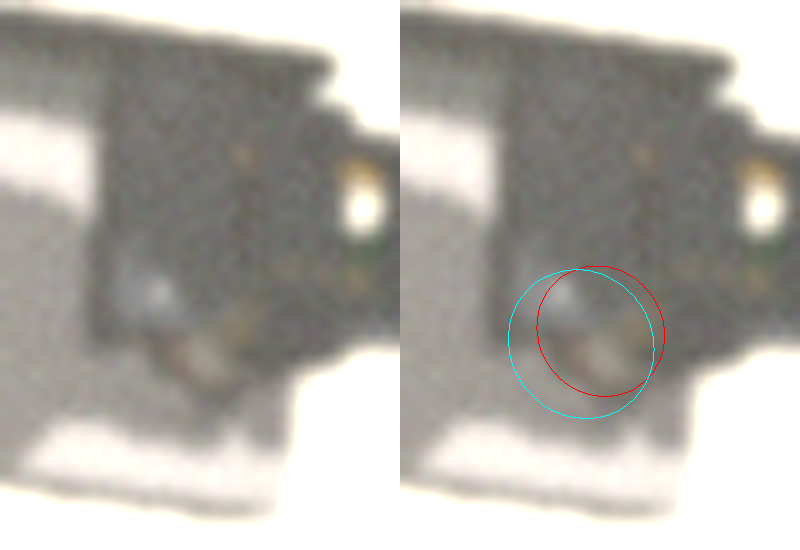

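Emit:
apply_moves([
  [[0.002,0,0.004],0],
  [[0,0,0.004],0],
  [[0,0,0.003],0],
  [[0,0,0],0],
])

```text
t: 27.18
eef_pos: [452.0, -367.4, 110.9]
tcp_rot: [-0.208, -3.134, -0.001]
contact_force: [0.0, 0.2, -2.6]
grip_width: 0.432
```

Emit:
apply_moves([
  [[0,0,0.003],0],
  [[0,0,0.002],0],
  [[0,0,0],0],
])

```text
t: 27.55
eef_pos: [452.1, -367.5, 106.0]
tcp_rot: [-0.208, -3.134, -0.0]
contact_force: [-0.5, -1.1, -3.4]
grip_width: 0.436
```

Emit:
apply_moves([
  [[0,0,0.002],0],
  [[0,0,0.002],0],
  [[0,0,0],0],
])

```text
t: 27.92
eef_pos: [452.1, -367.4, 102.0]
tcp_rot: [-0.208, -3.134, -0.0]
contact_force: [0.6, 0.1, -3.4]
grip_width: 0.439
```

Foot is 6 mm below the rim with no contact; continuing.

Emit:
apply_moves([
  [[0,0,0.003],0],
  [[0,0,0.003],0],
  [[0,0,0],0],
])

```text
t: 28.3
eef_pos: [452.0, -367.4, 95.8]
tcp_rot: [-0.208, -3.134, -0.001]
contact_force: [0.3, 0.5, -3.7]
grip_width: 0.437
```

Emit:
apply_moves([
  [[0,0,0.003],0],
  [[0,0,0.003],0],
  [[0,0,0.003],0],
  [[0,0,0],0],
])

```text
t: 28.8
eef_pos: [452.0, -367.4, 86.9]
tcp_rot: [-0.208, -3.134, -0.001]
contact_force: [-0.6, -0.4, -3.2]
grip_width: 0.433
```

Emit:
apply_moves([
  [[0,0,0.003],0],
  [[0,0,0.002],0],
  [[0,0,0.002],0],
  [[0,0,0],0],
])

```text
t: 29.3
eef_pos: [452.1, -367.5, 80.0]
tcp_rot: [-0.208, -3.134, -0.0]
contact_force: [-0.2, 0.4, -3.4]
grip_width: 0.435
```

Emit:
apply_moves([
  [[0,0,0.001],0],
  [[0,0,0.001],0],
  [[0,0,0],0],
])

```text
t: 29.68
eef_pos: [452.3, -367.6, 78.3]
tcp_rot: [0.208, 3.135, -0.0]
contact_force: [1.0, -0.0, -3.9]
grip_width: 0.436
```

Emit:
apply_moves([
  [[0,0,0.0005],0],
  [[0,0,0],0],
])

```text
t: 29.92
eef_pos: [452.4, -367.6, 78.3]
tcp_rot: [0.208, 3.134, -0.0]
contact_force: [-1.0, 0.6, 0.8]
grip_width: 0.437
```

Emit:
apply_moves([
  [[0,0,0],0],
  [[0,0,0],0],
  [[0,0,0],0],
  [[0,0,0],0],
  [[0,0,-0.01],0],
  [[0,0,-0.03],0],
  [[0,0,-0.04],0],
  [[0,0,-0.04],0],
  [[0,0,-0.03],0],
  [[0,0,-0.01],0],
], claw=1)

```text
t: 31.18
eef_pos: [453.4, -368.5, 241.2]
tcp_rot: [0.207, 3.131, -0.005]
contact_force: [0.9, 0.0, -0.2]
grip_width: 0.995
```

Run:
```python
from h import *
s,Rm=st();p=s['eef_pos']
a=imaging.get_image("scene").copy();b=imaging.get_image("top").copy()
crop("scene",330,90,490,210,5,"s15.png",a)
crop("top",380,150,500,250,6,"t15.png",b);cv2.imwrite("pics/t15raw.png",b[:,:,::-1])
```

```text
31.18 [ 453.4 -368.5  241.2] [ 0.207  3.131 -0.005] F [ 0.9  0.  -0.2] w 0.995 q [-0.725  0.084  1.797  0.     1.255 -2.164]
[[-0.991  0.132  0.004]
 [ 0.132  0.991 -0.003]
 [-0.004 -0.003 -1.   ]]
```

View pics/t15.png

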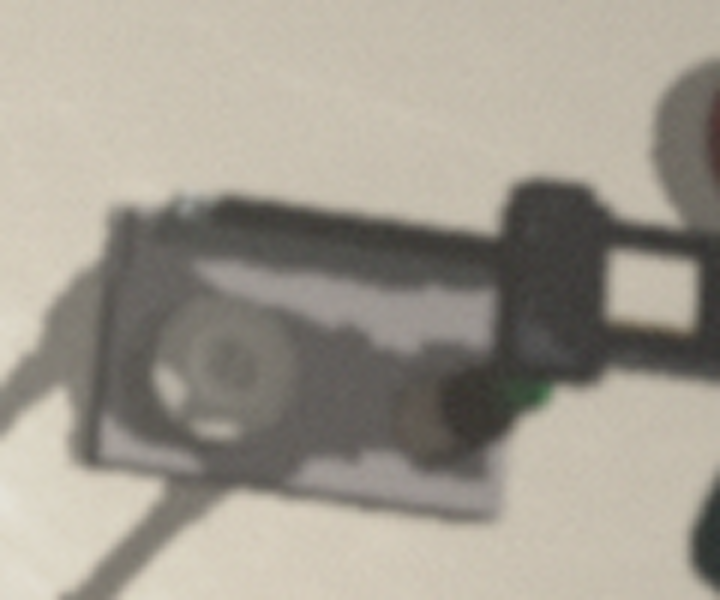

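Run:
```python
from h import *
for n in("top","scene"):
    print(n,ray(n,320,200)[0])
b=cv2.imread("pics/top0.png");k=12;x0,y0=395,178
c=cv2.resize(b[y0:y0+25,x0:x0+66],None,fx=k,fy=k,interpolation=cv2.INTER_CUBIC)
c=cv2.convertScaleAbs(c,alpha=2.2,beta=0);d=c.copy()
O=np.array([490.2,-305.4,0]);ax=np.array([.9907,-.136,0]);ay=np.array([.136,.9907,0])
def W(x,y,z): return O+x*ax+y*ay+[0,0,z]
for xx,col in ((38,(0,0,255)),(50,(0,255,0)),(62,(255,0,0))):
    P=(proj("top",[W(xx,-76,124),W(xx,76,124)])-[x0,y0]+.5)*k-.5
    cv2.polylines(d,[P.astype(int)],False,col,1)
P=(proj("top",[W(42,-87,84),W(42,87,84)])-[x0,y0]+.5)*k-.5
cv2.polylines(d,[P.astype(int)],False,(255,255,0),1)
cv2.imwrite("pics/sc.png",np.vstack([c,d]))
a=cv2.imread("pics/s10.png");
k=5
for xx,col in ((38,(0,0,255)),(50,(0,255,0)),(62,(255,0,0))):
    P=(proj("scene",[W(xx,-76,124),W(xx,76,124)])-[330,90]+.5)*k-.5
    cv2.polylines(a,[P.astype(int)],False,col,1)
cv2.imwrite("pics/sc2.png",cv2.resize(a[300:540,120:320],None,fx=2.5,fy=2.5))
```

```text
top [ 303.5050578    58.96152855 1115.28207719]
scene [-465.19009887  817.18016105  949.22352779]
```

View pics/sc.png

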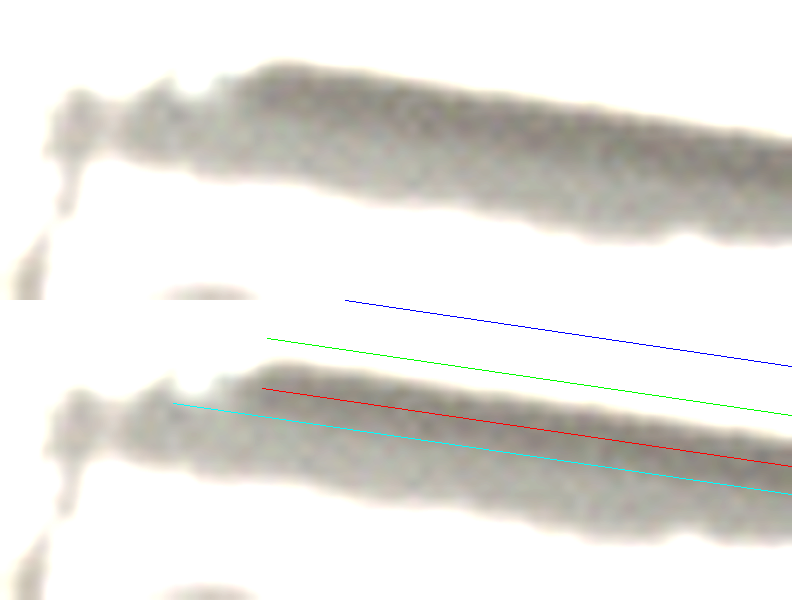

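View pics/sc2.png

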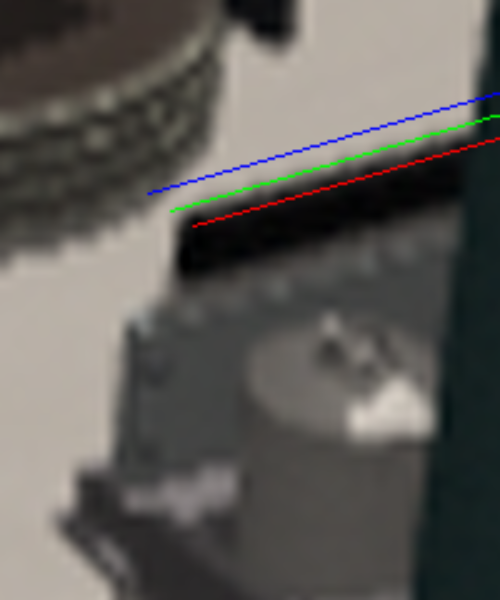

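Emit:
apply_moves([
  [[-0.034,0.034,0],10],
  [[0,0,0],10],
  [[0,0,0],10],
  [[0,0,0],10],
  [[0,0,0],10],
  [[0,0,0],10],
  [[0,0,0],10],
  [[0,0,0],10],
  [[0,0,0],10],
  [[0,0,0],0],
])

```text
t: 32.52
eef_pos: [489.6, -337.7, 235.6]
tcp_rot: [-2.359, -2.07, 0.001]
contact_force: [-0.8, -0.8, -1.6]
grip_width: 1.001
```

Run:
```python
from h import *
s,Rm=st();p=s['eef_pos']
print("yaw y",np.degrees(np.arctan2(Rm[1,1],Rm[0,1])),Rm.T@(np.array([529.4,-310.3,0])-p))
```

```text
32.52 [ 489.6 -337.7  235.6] [-2.359e+00 -2.070e+00  1.000e-03] F [-0.8 -0.8 -1.6] w 1.001 q [-0.646  0.114  1.775  0.     1.257 -0.515]
[[ 0.13   0.992 -0.003]
 [ 0.992 -0.13   0.002]
 [ 0.002 -0.003 -1.   ]]
yaw y -7.46601315946469 [ 31.92706239  36.64699214 235.57000279]
```

Emit:
apply_moves([
  [[0.016,0.018,0.02],0.3],
  [[0.016,0.0185,0.03],0],
  [[0,0,0.03],0],
  [[0,0,0.02],0],
  [[0,0,0],0],
  [[0,0,0],0],
])

```text
t: 33.28
eef_pos: [531.3, -312.2, 138.7]
tcp_rot: [2.368, 2.063, 0.001]
contact_force: [-0.7, -0.1, 0.4]
grip_width: 1.002
```

Run:
```python
from h import *
s,Rm=st();p=s['eef_pos']
print("yaw y",np.degrees(np.arctan2(Rm[1,1],Rm[0,1])),Rm.T@(np.array([529.4,-310.3,0])-p))
a=imaging.get_image("scene").copy();b=imaging.get_image("top").copy()
crop("scene",340,100,480,200,5,"s16.png",a)
crop("top",380,140,500,240,6,"t16.png",b)
```

```text
33.27 [ 531.3 -312.2  138.7] [2.368e+00 2.063e+00 1.000e-03] F [-0.7 -0.1  0.4] w 1.002 q [-0.572  0.227  1.829 -0.     1.084 -0.434]
[[ 0.137  0.991  0.001]
 [ 0.991 -0.137 -0.001]
 [-0.001  0.001 -1.   ]]
yaw y -7.859124847945751 [  1.65058548  -2.26975944 138.68355704]
```

View pics/s16.png

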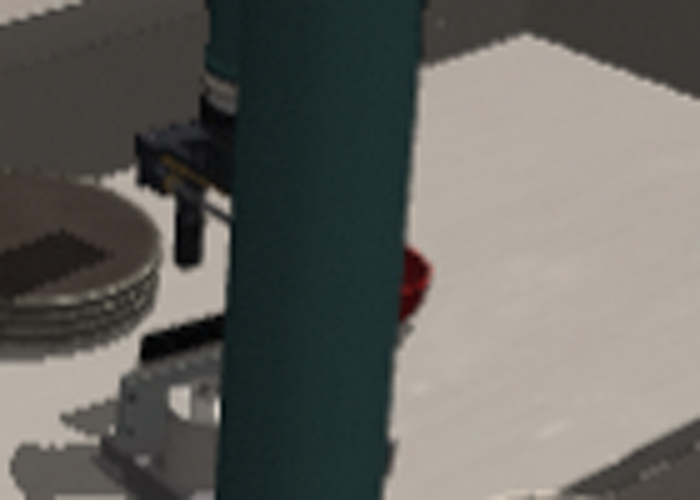

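View pics/t16.png

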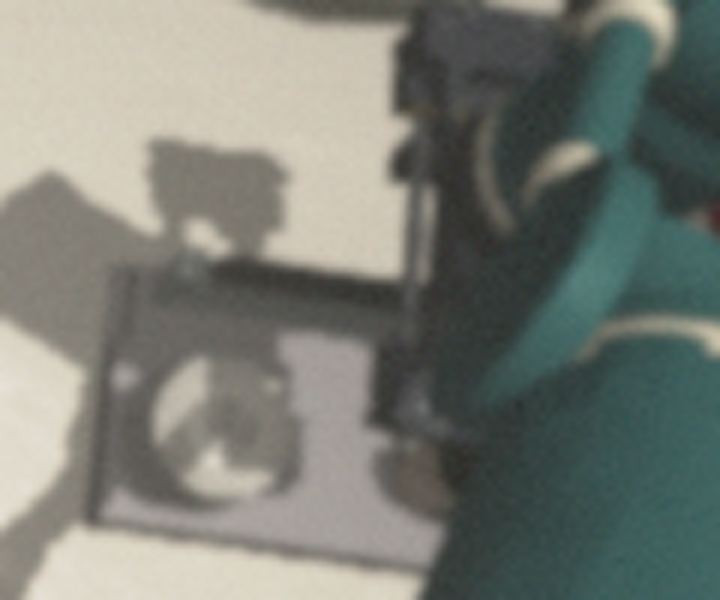

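Emit:
apply_moves([
  [[0.0015,-0.002,0.015],0],
  [[0,0,0.015],0],
  [[0,0,0.01],0],
  [[0,0,0],0],
  [[0,0,0],0],
])

```text
t: 34.0
eef_pos: [529.3, -309.9, 97.8]
tcp_rot: [2.369, 2.064, 0.0]
contact_force: [0.5, -0.3, 0.6]
grip_width: 1.001
```

Emit:
apply_moves([
  [[0,0,0.003],0],
  [[0,0,0.003],0],
  [[0,0,0.003],0],
  [[0,0,0],0],
])

```text
t: 34.5
eef_pos: [528.9, -309.6, 88.4]
tcp_rot: [-2.368, -2.063, 0.0]
contact_force: [-0.2, -0.8, 0.3]
grip_width: 1.001
```

Run:
```python
from h import *
s,Rm=st();p=s['eef_pos']
print("yaw y",np.degrees(np.arctan2(Rm[1,1],Rm[0,1])),Rm.T@(np.array([529.4,-310.3,0])-p))
a=imaging.get_image("scene").copy()
crop("scene",340,110,400,200,8,"s17.png",a)
```

```text
34.5 [ 528.9 -309.6   88.4] [-2.368 -2.063  0.   ] F [-0.2 -0.8  0.3] w 1.001 q [-0.57   0.274  1.873  0.     0.995 -0.433]
[[ 0.137  0.991 -0.001]
 [ 0.991 -0.137  0.   ]
 [ 0.    -0.001 -1.   ]]
yaw y -7.87635778612736 [-0.6031469   0.65097018 88.42026655]
```

View pics/s17.png

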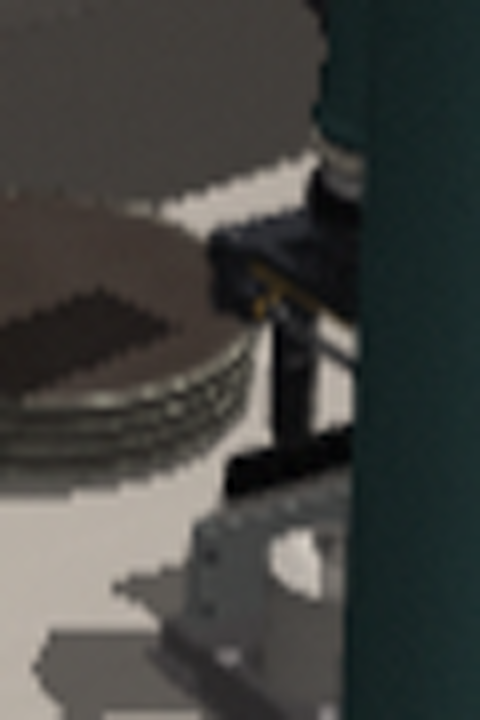

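Emit:
apply_moves([
  [[0,0,0],0],
  [[0,0,0],0],
  [[0,0,0],0],
  [[0,0,0],0],
  [[0,0,0],0],
  [[0,0,0],0],
  [[0,0,0],0],
  [[0,0,0],0],
  [[0,0,0],0],
], claw=-1)

```text
t: 35.67
eef_pos: [533.1, -310.5, 89.3]
tcp_rot: [2.364, 2.058, 0.007]
contact_force: [10.9, -1.9, -7.0]
grip_width: 0.137
```

Emit:
apply_moves([
  [[0,0.004,0],0],
  [[0,0,0],0],
])

```text
t: 35.92
eef_pos: [533.8, -310.5, 89.1]
tcp_rot: [2.368, 2.063, 0.001]
contact_force: [1.3, 0.7, 1.2]
grip_width: 0.131
```

Emit:
apply_moves([
  [[0,0,-0.003],0],
  [[0,0,-0.005],0],
  [[0,0,-0.007],0],
  [[0,0,0],0],
])

```text
t: 36.42
eef_pos: [533.3, -310.6, 104.5]
tcp_rot: [2.368, 2.063, 0.0]
contact_force: [2.9, -0.2, -0.9]
grip_width: 0.132
```

Emit:
apply_moves([
  [[0,0,-0.008],0],
  [[0,0,-0.012],0],
  [[0,0,-0.015],0],
  [[0,0,-0.015],0],
  [[0,0,-0.015],0],
  [[0,0,-0.01],0],
  [[0,0,0],0],
  [[0,0,0],0],
])

```text
t: 37.42
eef_pos: [532.6, -310.1, 178.3]
tcp_rot: [-2.368, -2.063, 0.001]
contact_force: [0.4, 0.5, -2.6]
grip_width: 0.133
```

Run:
```python
from h import *
s,Rm=st();p=s['eef_pos']
a=imaging.get_image("scene").copy();b=imaging.get_image("top").copy()
crop("scene",340,70,480,200,5,"s18.png",a)
crop("top",380,140,500,240,6,"t18.png",b)
```

```text
37.42 [ 532.6 -310.1  178.3] [-2.368e+00 -2.063e+00  1.000e-03] F [ 0.4  0.5 -2.6] w 0.133 q [-0.568  0.194  1.792 -0.     1.158 -0.43 ]
[[ 0.137  0.991 -0.001]
 [ 0.991 -0.137  0.001]
 [ 0.    -0.001 -1.   ]]
```

View pics/s18.png

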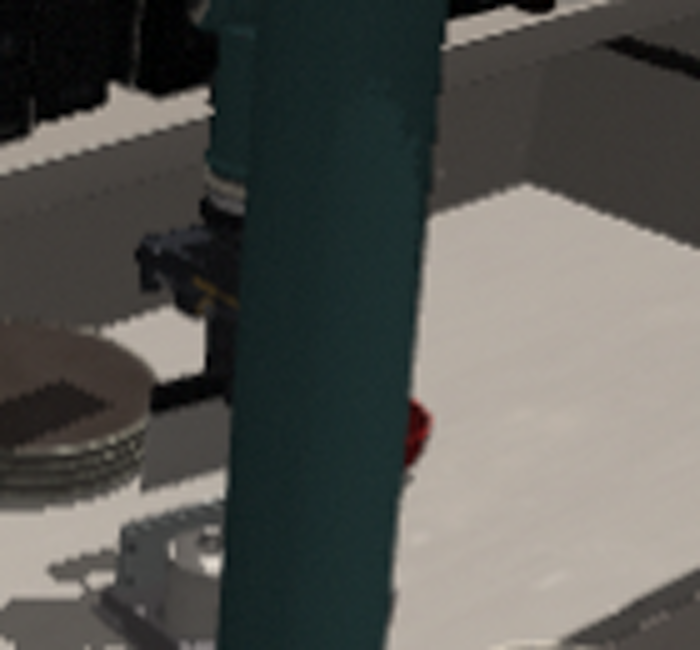

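View pics/t18.png

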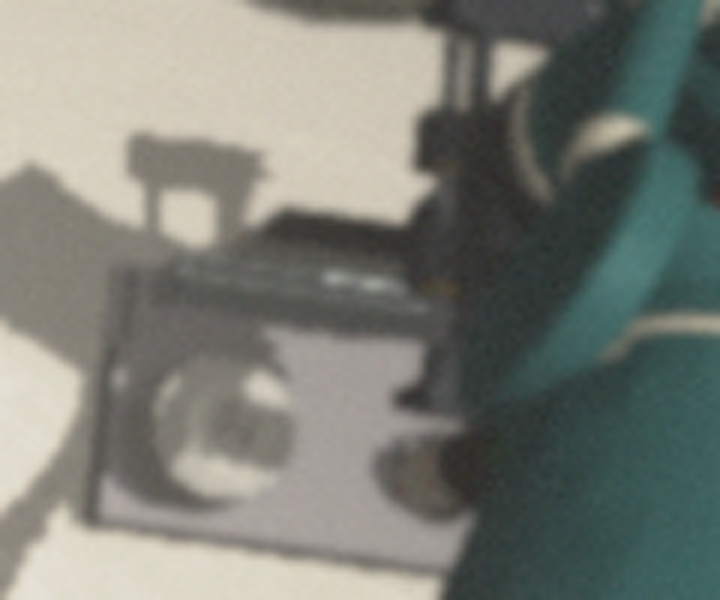

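Emit:
apply_moves([
  [[0,0,-0.04],5.6],
  [[0,0,-0.055],5.6],
  [[0,0,-0.055],5.6],
  [[0,0,-0.05],5.6],
  [[0,0,0],0],
])

```text
t: 38.15
eef_pos: [534.9, -311.5, 384.5]
tcp_rot: [2.717, 1.56, 0.007]
contact_force: [0.7, -1.2, -1.6]
grip_width: 0.131
```

Emit:
apply_moves([
  [[-0.04,-0.002,0],3.7],
  [[-0.059,-0.003,0],5.5],
  [[-0.059,-0.003,0],5.5],
  [[-0.059,-0.003,0],5.5],
  [[-0.059,-0.003,0],5.5],
  [[-0.059,-0.003,0],5.5],
  [[-0.059,-0.003,0],5.5],
  [[-0.059,-0.003,0],5.5],
  [[-0.04,-0.002,0],3.7],
  [[0,0,0],0],
])

```text
t: 39.4
eef_pos: [143.4, -596.0, 375.6]
tcp_rot: [-3.115, -0.372, 0.002]
contact_force: [-0.3, -0.1, -1.7]
grip_width: 0.133
```

Run:
```python
from h import *
s,Rm=st()
a=imaging.get_image("scene").copy();cv2.imwrite("pics/s19.png",a[:,:,::-1])
```

```text
39.4 [ 143.4 -596.   375.6] [-3.115e+00 -3.720e-01  2.000e-03] F [-0.3 -0.1 -1.7] w 0.133 q [-1.375e+00  9.600e-02  1.541e+00 -1.000e-03  1.509e+00 -4.200e-02]
[[ 0.972  0.235 -0.002]
 [ 0.235 -0.972  0.004]
 [-0.001 -0.005 -1.   ]]
```

View pics/s19.png

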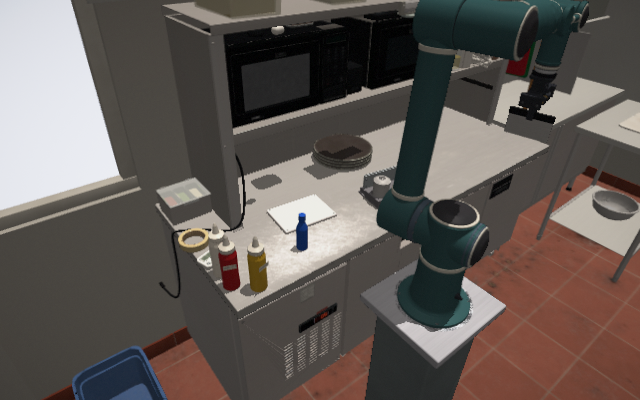

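Emit:
apply_moves([
  [[0,0,-0.05],0],
  [[0,0,-0.06],0],
  [[0,0,-0.06],0],
  [[0,0,-0.06],0],
  [[0,0,-0.06],0],
  [[0,0.05,0],0],
  [[0,0.04,0],0],
  [[0,0,0],0],
])

```text
t: 40.45
eef_pos: [170.9, -688.3, 660.2]
tcp_rot: [-3.107, -0.381, 0.001]
contact_force: [-0.6, 0.1, -1.9]
grip_width: 0.132
```

Emit:
apply_moves([
  [[0,0.02,0],0],
  [[0,0.02,0],0],
  [[0,0.02,0],0],
  [[0,0.02,0],0],
  [[0,0,0],0],
])

```text
t: 41.08
eef_pos: [183.3, -743.9, 650.9]
tcp_rot: [3.102, 0.377, 0.003]
contact_force: [-0.3, 0.3, -1.9]
grip_width: 0.133
```

Run:
```python
from h import *
s,Rm=st();print(np.hypot(*s['eef_pos'][:2]))
```

```text
41.08 [ 183.3 -743.9  650.9] [3.102e+00 3.770e-01 3.000e-03] F [-0.3  0.3 -1.9] w 0.133 q [-1.362e+00  6.290e-01  3.130e-01  1.000e-03  2.183e+00 -3.300e-02]
[[ 0.971  0.239  0.004]
 [ 0.239 -0.971 -0.016]
 [ 0.     0.017 -1.   ]]
766.1724691599309
```

Emit:
apply_moves([
  [[0,0.05,-0.035],0],
  [[0,0.05,-0.035],0],
  [[0,0.05,-0.035],0],
  [[0,0.05,-0.035],0],
  [[0,0,0],0],
])

```text
t: 41.7
eef_pos: [193.8, -788.3, 660.7]
tcp_rot: [2.958, 0.358, 0.029]
contact_force: [0.3, 0.8, -2.1]
grip_width: 0.127
```

Run:
```python
from h import *
s,Rm=st();print(np.hypot(*s['eef_pos'][:2]),np.degrees(np.arccos(-Rm[2,2])))
```

```text
41.7 [ 193.8 -788.3  660.7] [2.958 0.358 0.029] F [ 0.3  0.8 -2.1] w 0.127 q [-1.363  0.623  0.311  0.006  2.044 -0.03 ]
[[ 0.971  0.236  0.039]
 [ 0.239 -0.958 -0.157]
 [-0.     0.162 -0.987]]
811.741891607436 9.328534633662507
```

Emit:
apply_moves([
  [[0,0.052,-0.033],0],
  [[0,0.052,-0.033],0],
  [[0,0.052,-0.033],0],
  [[0,0.052,-0.033],0],
  [[0,0.052,-0.033],0],
  [[0,0.052,-0.033],0],
  [[0,0.052,-0.033],0],
  [[0,0.052,-0.033],0],
  [[0,0,0],0],
])

```text
t: 42.82
eef_pos: [205.8, -836.3, 747.3]
tcp_rot: [2.642, 0.32, 0.079]
contact_force: [0.0, -0.3, -1.7]
grip_width: 0.131
```

Run:
```python
from h import *
s,Rm=st();print(np.hypot(*s['eef_pos'][:2]),np.degrees(np.arccos(-Rm[2,2])))
```

```text
42.83 [ 205.8 -836.3  747.3] [2.642 0.32  0.079] F [ 0.  -0.3 -1.7] w 0.131 q [-1.365  0.553  0.311  0.017  1.796 -0.028]
[[ 0.971  0.212  0.111]
 [ 0.239 -0.86  -0.45 ]
 [-0.     0.464 -0.886]]
861.2555535823952 27.629007013725797
```

Emit:
apply_moves([
  [[0,0.055,-0.025],0],
  [[0,0.055,-0.025],0],
  [[0,0.055,-0.025],0],
  [[0,0.055,-0.025],0],
  [[0,0.055,-0.025],0],
  [[0,0.055,-0.025],0],
  [[0,0.055,-0.025],0],
  [[0,0,0],0],
])

```text
t: 43.82
eef_pos: [209.5, -851.4, 856.9]
tcp_rot: [2.36, 0.286, 0.115]
contact_force: [0.4, -0.5, -0.7]
grip_width: 0.131
```

Run:
```python
from h import *
s,Rm=st();print(np.hypot(*s['eef_pos'][:2]),np.degrees(np.arccos(-Rm[2,2])))
```

```text
43.83 [ 209.5 -851.4  856.9] [2.36  0.286 0.115] F [ 0.4 -0.5 -0.7] w 0.131 q [-1.369  0.475  0.311  0.027  1.589 -0.028]
[[ 0.971  0.172  0.166]
 [ 0.239 -0.699 -0.674]
 [-0.     0.694 -0.72 ]]
876.8432743440736 43.97574943729139
```

Emit:
apply_moves([
  [[0.008,-0.015,-0.001],0],
  [[0.012,-0.022,-0.001],0],
  [[0.015,-0.029,-0.002],0],
  [[0.019,-0.036,-0.002],0],
  [[0.02,-0.038,-0.002],0],
  [[0.02,-0.038,-0.002],0],
])

```text
t: 44.58
eef_pos: [269.0, -697.9, 736.2]
tcp_rot: [2.365, 0.287, 0.115]
contact_force: [-0.4, 0.3, -1.7]
grip_width: 0.133
```

```bash
cat > g.py <<'E'
from h import *
s,Rm=st();print(np.degrees(np.arccos(-Rm[2,2])),"edge",s['eef_pos']+65*Rm[:,2], "todo",Rm.T@(np.array([571,107,139])-s['eef_pos']))
E
python3 g.py
```

```text
44.58 [ 269.  -697.9  736.2] [2.365 0.287 0.115] F [-0.4  0.3 -1.7] w 0.133 q [-1.192 -0.019  1.182 -0.101  1.223  0.134]
[[ 0.971  0.173  0.165]
 [ 0.239 -0.702 -0.671]
 [ 0.     0.691 -0.723]]
43.674449660076505 edge [ 279.75584183 -741.51823348  689.16232797] todo [ 485.47731962 -925.56304368  -58.00310426]
```

Emit:
apply_moves([
  [[0.022,-0.042,-0.003],0],
  [[0.022,-0.042,-0.003],0],
  [[0.022,-0.042,-0.003],0],
  [[0.022,-0.042,-0.003],0],
  [[0.022,-0.042,-0.003],0],
  [[0.022,-0.042,-0.003],0],
  [[0.022,-0.042,-0.003],0],
  [[0.022,-0.042,-0.003],0],
  [[0.022,-0.042,-0.003],0],
  [[0.022,-0.042,-0.003],0],
])

```text
t: 45.82
eef_pos: [405.1, -330.2, 467.9]
tcp_rot: [2.365, 0.286, 0.116]
contact_force: [0.8, -0.1, -2.3]
grip_width: 0.128
```

```bash
python3 g.py
```

```text
45.83 [ 405.1 -330.2  467.9] [2.365 0.286 0.116] F [ 0.8 -0.1 -2.3] w 0.128 q [-0.343 -0.414  1.986 -0.673  1.178  1.126]
[[ 0.971  0.172  0.166]
 [ 0.239 -0.702 -0.671]
 [ 0.001  0.691 -0.723]]
43.70475808936368 edge [ 415.91163262 -373.8435948   420.88926804] todo [ 265.29821    -505.65794192  -28.01306001]
```

Emit:
apply_moves([
  [[0.022,-0.042,-0.002],0],
  [[0.022,-0.042,-0.002],0],
  [[0.022,-0.042,-0.002],0],
  [[0.022,-0.042,-0.002],0],
  [[0.022,-0.042,-0.002],0],
  [[0.022,-0.042,-0.002],0],
  [[0.018,-0.034,-0.002],0],
  [[0.01,-0.02,-0.001],0],
  [[0,0,0],0],
])

```text
t: 46.95
eef_pos: [505.0, -67.6, 266.6]
tcp_rot: [2.365, 0.291, 0.113]
contact_force: [0.4, 0.8, -1.6]
grip_width: 0.133
```

```bash
python3 g.py
python3 - <<'E'
from h import *
a=imaging.get_image("scene").copy();b=imaging.get_image("top").copy()
crop("scene",200,80,400,230,4,"s20.png",a)
crop("top",180,90,380,230,4,"t20.png",b)
E
```

```text
46.95 [505.  -67.6 266.6] [2.365 0.291 0.113] F [ 0.4  0.8 -1.6] w 0.133 q [ 0.3   -0.066  2.082 -0.799  1.293  1.925]
[[ 0.971  0.176  0.165]
 [ 0.241 -0.702 -0.671]
 [-0.003  0.69  -0.723]]
43.66428548182027 edge [ 515.69372401 -111.17180185  219.60663993] todo [ 106.48385024 -198.98333134  -13.87948513]
```

View pics/s20.png

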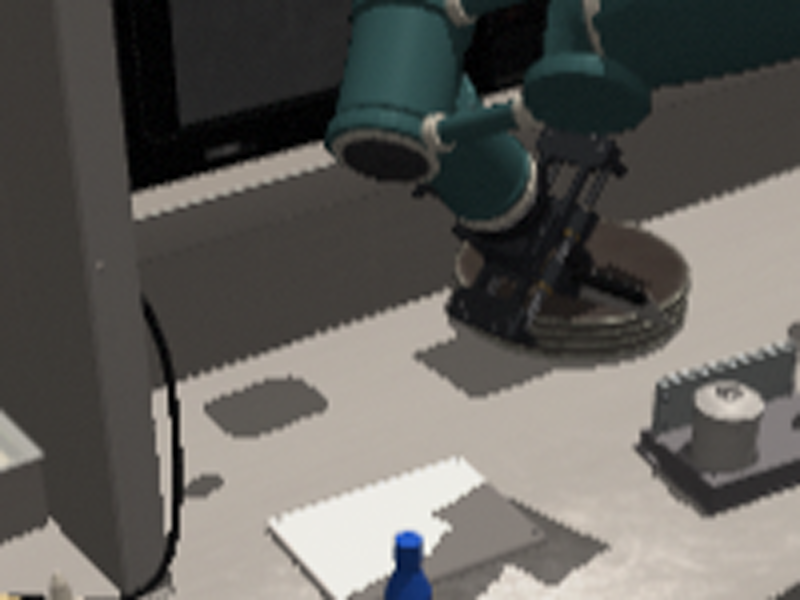

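View pics/t20.png

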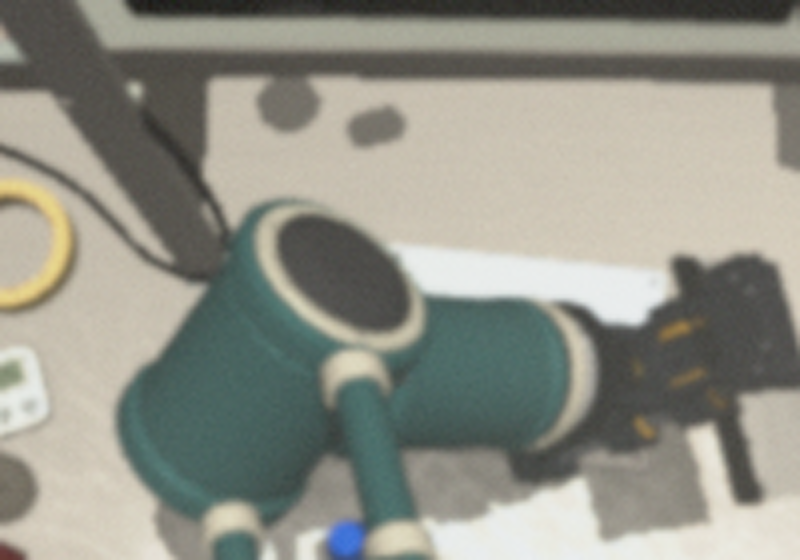

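Emit:
apply_moves([
  [[0.01,-0.019,0.003],0],
  [[0.014,-0.027,0.004],0],
  [[0.014,-0.027,0.004],0],
  [[0.005,-0.01,0.001],0],
  [[0,0,0],0],
])

```text
t: 47.68
eef_pos: [534.5, -8.7, 202.7]
tcp_rot: [2.364, 0.286, 0.115]
contact_force: [-0.1, 0.6, -1.7]
grip_width: 0.135
```

```bash
sed -i 's/\[571,107,139\]/[561,49,139]/' g.py; python3 g.py
```

```text
47.67 [534.5  -8.7 202.7] [2.364 0.286 0.115] F [-0.1  0.6 -1.7] w 0.135 q [ 0.392  0.101  2.043 -0.8    1.262  2.082]
[[ 0.971  0.173  0.165]
 [ 0.239 -0.701 -0.672]
 [-0.     0.692 -0.722]]
43.75321985188678 edge [545.17945747 -52.40126596 155.75683588] todo [ 39.56345151 -79.98390852  11.60893768]
```

q6 is 2.08 (limit 2.55), moving +0.16 per half; enough room.

Emit:
apply_moves([
  [[0.008,-0.016,0.002],0],
  [[0.012,-0.024,0.004],0],
  [[0.012,-0.024,0.004],0],
  [[0.008,-0.016,0.002],0],
  [[0,0,0],0],
  [[0,0,0],0],
])

```text
t: 48.42
eef_pos: [561.5, 49.1, 138.9]
tcp_rot: [2.364, 0.286, 0.115]
contact_force: [-0.9, -0.3, -0.9]
grip_width: 0.132
```

```bash
python3 g.py
python3 - <<'E'
from h import *
s=bot.get_state();p=s['eef_pos'];Rm=R.from_rotvec(s['tcp_rot']).as_matrix()
a=imaging.get_image("scene").copy();b=imaging.get_image("top").copy()
for n,o,im,x0,y0 in (("scene","s21.png",a,220,110),("top","t21.png",b,200,110)):
    k=5;c=cv2.resize(im[y0:y0+120,x0:x0+150,::-1],None,fx=k,fy=k,interpolation=cv2.INTER_CUBIC)
    e=p+65*Rm[:,2]
    P=(proj(n,[e-75*Rm[:,0],e+75*Rm[:,0]])-[x0,y0]+.5)*k-.5
    cv2.polylines(c,[P.astype(int)],False,(0,0,255),1);cv2.imwrite("pics/"+o,c)
cv2.imwrite("pics/s21full.png",a[:,:,::-1])
E
```

```text
48.42 [561.5  49.1 138.9] [2.364 0.286 0.115] F [-0.9 -0.3 -0.9] w 0.132 q [ 0.467  0.27   1.978 -0.796  1.232  2.206]
[[ 0.971  0.172  0.165]
 [ 0.239 -0.701 -0.672]
 [ 0.     0.692 -0.722]]
43.759142706792886 edge [572.25128301   5.41070726  91.95858493] todo [-0.5108039   0.02305603 -0.10953149]
```

View pics/s21.png

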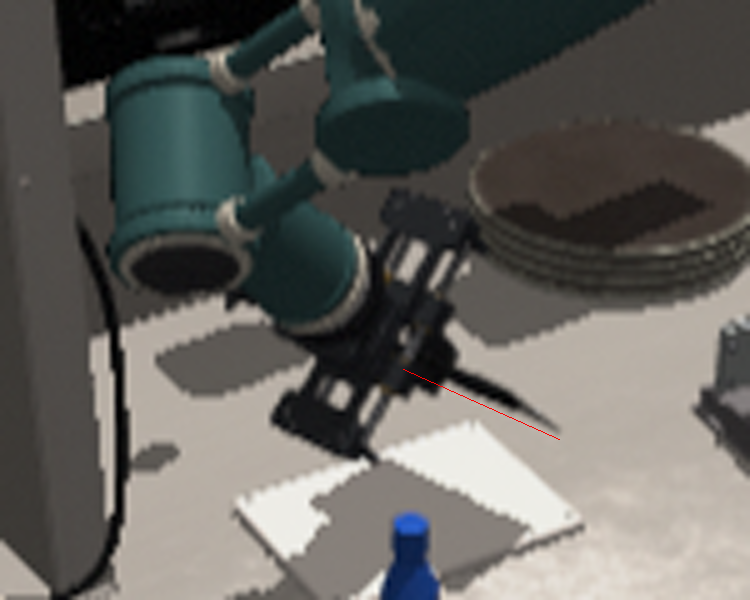

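View pics/t21.png

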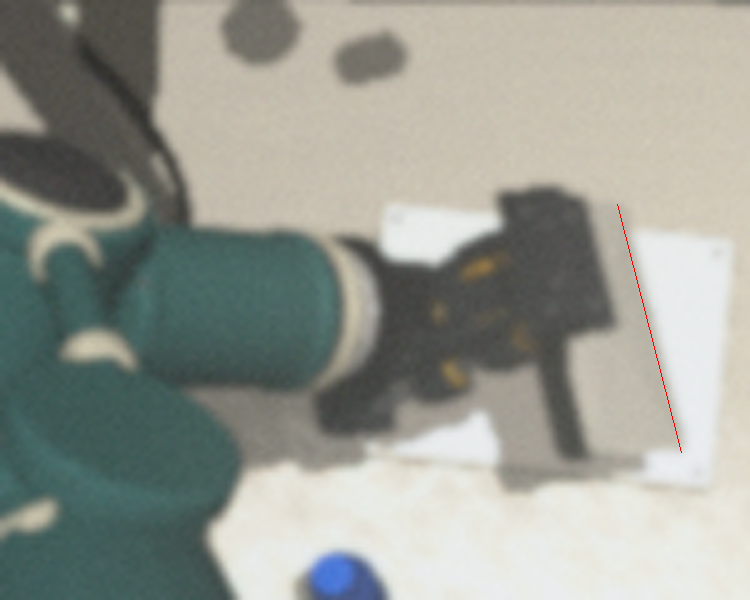

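View pics/s21full.png

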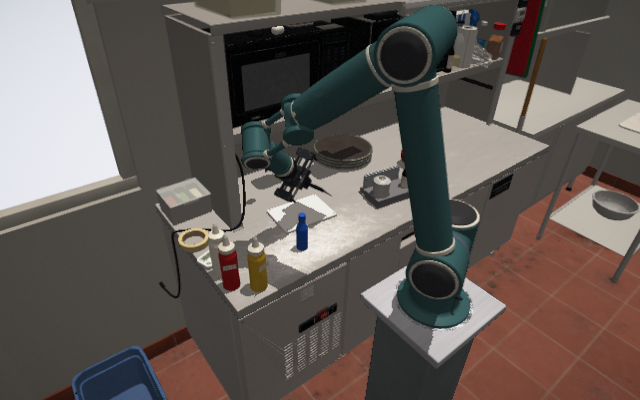

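Run:
```python
from h import *
b=imaging.get_image("top").copy();a=imaging.get_image("scene").copy()
t=np.linspace(0,2*np.pi,120)
def ov(n,im,x0,y0,w,h,k):
    c=cv2.resize(im[y0:y0+h,x0:x0+w,::-1],None,fx=k,fy=k,interpolation=cv2.INTER_CUBIC)
    for X,Y,z,r,col in ((472.6,-242.5,94,34,(0,0,255)),(455.4,-367.6,146,10,(0,255,0))):
        P=(proj(n,np.c_[X+r*np.cos(t),Y+r*np.sin(t),0*t+z])-[x0,y0]+.5)*k-.5
        cv2.polylines(c,[P.astype(int)],True,col,1)
    return c
cv2.imwrite("pics/end.png",np.hstack([ov("top",b,385,160,90,85,5)[:420],ov("scene",a,350,140,70,84,5)[:420]]))
s=bot.get_state();print(s['qvel'].round(4),s['t'],s['contact_force'].round(1),s['grip_width'])
```

```text
[ 0.0016  0.0012  0.0024  0.     -0.0024  0.0008] 48.625 [ 0.5 -0.7 -2.1] 0.13169028033658128
```

View pics/end.png

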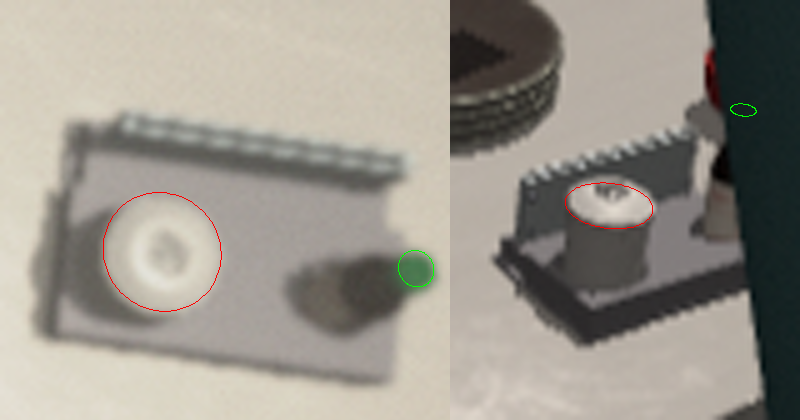

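Both containers sit at their predicted places and stand upright. Handing in.

```bash
python3 -c "
from cell import bot
print(bot.close_job())"
```

```text
the job is handed in; nothing more can be done
None
```

I placed the shaker in the wide nest and the dark bottle in the narrow nest. The scraper is held at a slant over the board. I handed in at about 48.6 s of the 72 s allowed; no verdict is reported.

- **Nests:** I lowered each one until the wrist force showed it on the nest floor, then let go. In the last pictures both stand upright, with the shaker lid and bottle cap within a few mm of where centred ones would show.
- **Scraper:** I pinched it across the grip and drew it straight up until its edge was about 113 mm above the worktop.
- **Slant:** The moves only allow a turn about the tool's own axis. I got the slant by pushing the arm past its reach limit in free space, where it tilted the tool, then moving back with that tilt held.
- **Final pose:** By calculation the tool is tilted 43.8° and the grip's long axis is level. The middle of the edge is at about (572, 5, 92) mm, 80 mm above the board top. The line this predicts for the edge matches the pictures.
- **At hand-in:** The arm was still. The force was only about the scraper's weight, and the opening read 12 mm on the 12 mm grip.

**One disagreement:** in the pictures the gripper looked 20–30 mm higher than its reported position. I did not resolve this, so I set the place heights from contact and from the height at pick-up.

**Not re-measured:** I did not measure the squeeze bottle, timer and tape roll again at the end. No contact near them was felt, and the last full picture shows no obvious change in the yellow bottle or the tape.

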